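Put a culture batch away: stack the dishes, hang the sample bin

ROBOT

A 6-joint arm with a two-finger parallel gripper is mounted at the origin on the work surface. World frame = base frame: x ahead of the robot, y to its left, z up, the work surface at z = 0. Lengths are in m, angles in rad, forces in N, time in s.
With the tool pointing down it reaches from about 0.425 to 1.125 m from the base axis. Payload 14.9 kg.
Tool frame: the origin (TCP) lies at the very end of the fingers, on their centre line; the grasp point (between the pads) lies 19 mm behind it (manip.grasp_offset is the distance from the TCP to the grasp point, in m); z points along the fingers, y is the direction in which the jaws open and shut (so a half turn about z gives the same grasp; the last joint's range is limited). The gripper opens to 91 mm and grips with 3 to 60 N. Pads are 32 mm wide; open, the fingers measure 118 mm over their backs; the gripper's body (76 mm by 178 mm) begins 60 mm behind the grasp point.
Start: joints at [-1.295, 0.379, 1.734, -0, 1.028, -0.033], TCP at [0.213, -0.667, 0.214] pointing down, gripper open.
Joint ranges: [-2.77, 2.77], [-0.74, 2.19], [0, 2.66], [-1.06, 4.2], [0.31, 2.87], [-3.08, 3.08]. Speed limits (rad/s): [1.89, 1.89, 2.39, 3.14, 3.14, 3.14].

INTERFACE

Orientations are given as a unit quaternion [x, y, z, w].
In Python, from workcell import manip, cams, spotter gives the robot as it stands. The module is installed in compiled form; this text tells all that it offers.
- The arm moves only by the tool step_arm, never from a script. Its argument "rows" is a list that holds one entry, the list of rows, each a list of 6 numbers: the shift along the tool's x, y, z in cm, then the turn, a rotation vector about the tool's x, y, z in rad. In form: [[[x, y, z, wx, wy, wz], ...]]. A call has 1 to 20 rows; each row shifts and turns the pose as measured when the row begins, along the tool's axes as they then stand; what a row does not reach is not made up. A row lasts 1/10 s, in which the tool goes at most 50 mm and 8.59 degrees, less where a joint would pass 70% of its speed; a pose out of reach is approached as far as the arm can. A call with a gripper value outside its range is refused whole. "claw" is the opening, from 0 (shut) to 1 (fully open), set as the call begins (left out, the last holds). The fingers move at their own pace and stop on an object; "force" is the grip in N (left out, the last holds). Time passes only in rows, so rows that do not move let the fingers close. It gives the time, the measured TCP pose, the force and the opening at its end, in the units of the state.
- manip.get_obs(): the state, without advancing time (a new reading comes with each control period).
- cams.camera(name): name is "scene" or "top" or "wrist"; returns a dict with "color" (480x640x3 uint8, blue, green, red), "depth" (480x640 float32, m along the optical axis (not along the pixel's ray), 0 where there is no reading), "camera_matrix" (3x3 intrinsics, pixels), "distortion" ([k1, k2, p1, p2, k3] as OpenCV has them; the pictures are not rectified), "extrinsics" (4x4, takes a point from world to camera coordinates). Camera axes: x right, y down, z forward; pixel columns grow to the right and rows downward; lengths in m; the calibration is good to about 2 mm. A picture is of the moment at which its call begins.
- manip.close_job(): hands the job in, once; it reports no verdict.
Trained networks look in the newest picture that a camera, given by its name, has taken for a name from the list of things; names that differ only in an ending like _2 or _b are one class to them, and where a whole thing is asked for, a point or a joint stands for the part that bears it (a point fixed in the world has none). Each returns a list of dicts, best first, with "confidence" (0 to 1); they miss things now and then, are a little off and sometimes report something else, mostly with a low value. They report only what shows in the picture. A call takes as long as a camera call.
- spotter.recognise(camera, thing): "box" ([left, top, width, height] in pixels, round what is visible of it).
The state is a dict: "t": time; "qpos": joint angles; "joint_vel": joint speeds; "tau": joint torques, N m; "tool_pos": TCP position; "eef_rot": TCP orientation; "ft_force": force on the tool from outside, world axes, zero at the start; "moment": the same for the moment, N m; "grip_width": finger opening in m.
Only numpy, scipy, OpenCV 4.12 (cv2) and the standard library are available. Lean on these libraries where they do the work, as an engineer would, in place of code of your own. Each camera call takes 0.05 s, during which the arm holds its last target. There are 200 camera calls.

TASK

Put this batch away. Stand or lay its white square sample bottles in the loose grey bin while the bin is on the bench, then hang the loaded bin by its lip on the free part of the louvered panel's rail. Stack all the culture dishes flat and centred on the warming plate, wide dishes below small ones, with the steel weight on top of them all, and do not knock over any brown bottle or the jar.

Things in the scene. Friction and masses are not known exactly. Their poses are not given: they have to be found in the camera images.
- wide1: wide closed culture dish, off-white flat round disc, 68 mm diameter, 16 mm thick, 50 g; may be absent. Origin at the centre of the disc (8 mm above its underside), z along its axis; either side may be up in the stack. Starts flat on the bench
- wide2: wide closed culture dish, off-white flat round disc, 68 mm diameter, 16 mm thick, 50 g; may be absent. Origin at the centre of the disc (8 mm above its underside), z along its axis; either side may be up in the stack. Starts flat on the bench
- small1: small closed culture dish, off-white flat round disc, 54 mm diameter, 16 mm thick, 35 g; may be absent. Origin at the centre of the disc (8 mm above its underside), z along its axis; either side may be up in the stack. Starts flat on the bench
- small2: small closed culture dish, off-white flat round disc, 54 mm diameter, 16 mm thick, 35 g; may be absent. Origin at the centre of the disc (8 mm above its underside), z along its axis; either side may be up in the stack. Starts flat on the bench
- small3: small closed culture dish, off-white flat round disc, 54 mm diameter, 16 mm thick, 35 g; may be absent. Origin at the centre of the disc (8 mm above its underside), z along its axis; either side may be up in the stack. Starts flat on the bench
- weight: dark bare-steel stack weight, flat disc 46 mm diameter, 24 mm thick, about 0.30 kg. Origin at its centre (12 mm above its underside), z along its axis. Always present, starts lying flat on the bench
- plate: the warming plate: fixed round white base, 136 mm diameter, 24 mm high, carrying a flat plain aluminium plate of 120 mm diameter whose top is 40 mm above the bench. Origin on the bench under the centre, z up. A small white box with a black knob juts out 10 mm on its -x side
- plate_top (a point): centre of the flat top of the warming plate, 40 mm above the bench: where the stack is centred
- bottle1: white square sample bottle with black round cap: body 32 x 32 mm and 56 mm tall, cap 24 mm diameter, 68 mm tall overall, 80 g; may be absent. Origin at the centre of its underside, z up towards the cap, x and y square to its faces. Stands upright at the start, clear of the bin
- bottle2: white square sample bottle with black round cap: body 32 x 32 mm and 56 mm tall, cap 24 mm diameter, 68 mm tall overall, 80 g; may be absent. Origin at the centre of its underside, z up towards the cap, x and y square to its faces. Stands upright at the start, clear of the bin
- bin: loose grey open bin, 150 (x) x 66 (y) x 45 mm high, 4 mm walls and floor, 0.16 kg, grip across its width. Origin centre of underside, z up. From the rim at its +x end juts a hanging lip 60 mm wide: a level strip 4 mm thick (underside 41 mm up) reaching 17 mm beyond the end wall, with a tab turned down at its outer edge to 25 mm up; gap between wall and tab 13 mm. Starts on the bench
- bin_lip (a point): point on the underside of the bin's lip, midway between end wall and tab and midway across the width (bin frame 81.5, 0, 41 mm), axes as the bin's
- panel: fixed upright grey louvered sheet, 6 mm thick, 240 mm wide (y), facing its own -x (to the robot), between two dark posts; its top edge, 150 mm up, is the rail for bins. Origin on the bench under its middle, z up. A small fixed white tube rack is on its back at y 60 to 110 mm, standing out 38 mm; the rest of the rail is free, and the front louvers stick out only below 90 mm
- panel_bay (a point): the free place on the rail: point on the top edge, 150 mm up, mid sheet thickness, 30 mm to the -y side of the panel middle, axes as the panel. The bin hangs here with the gap of its lip over the sheet, its x along the panel x, the rest of the bin on the panel -x side, end wall at the sheet; let go, it droops about 10 degrees
- amber1: brown glass bottle, 60 mm diameter, 125 mm tall, near the plate. Bystander, standing. Origin at the centre of its underside, z up
- jar: low glass jar with white lid, 52 mm diameter, 55 mm tall. Bystander, standing. Origin at the centre of its underside, z up

How it is judged:
By the outcome, as a careful person would: the job done as asked, in the order asked, and still so for the second after the job is handed in, with the robot touching nothing.
Of wide1, wide2, small1, small2, small3 only 3 to 4 are there at a start; the rules pass over those that are not, and their reading is None.
Of bottle1, bottle2 only 1 to 2 are there at a start; the rules pass over those that are not, and their reading is None.
At some moment in a run one of small1, small2, small3, wide1, wide2, weight may be knocked a few centimetres aside while the robot is not near it.
Once in a run the grip may slacken for a moment while it holds something.
It also fails if it takes over 210 s, if anything falls off the work surface, if the arm or the gripper's body presses on something with over 40 N, if the wrist force passes 120 N, or if a joint passes its speed limit or range.

## Working session

There is one attempt and no reset: what is moved stays moved. The work goes in short steps, Python scripts to look and compute and a tool call to move; the robot and the scene stay as the last step left them, time stands still between calls to the robot, and variables do not carry over. Pictures are saved under pics/ and viewed, about 12 in all and at most 16, crops included, and the job is handed in when it is done.

Besides the shell and the picture viewer there is one more tool, called after "Call:" as name([rows], argument=value, ...), one row to a line, values as JSON. step_arm: Moves the arm, as the interface text tells. Its arguments: {"type":"object","properties":{"rows":{"type":"array","items":{"type":"array","items":{"type":"array","items":{"type":"number"}}}},"claw":{"type":"number"},"force":{"type":"number"}},"required":["rows"]}

```bash
mkdir -p pics
cat > h.py <<'E'
import numpy as np, cv2
from scipy.spatial.transform import Rotation as R
from workcell import manip, cams, spotter
def look(n):
    return cams.camera(n)
def cloud(d, step=1):
    """world points for each pixel (HxWx3), nan where none"""
    K=np.array(d["camera_matrix"]);D=np.array(d["distortion"],float);E=np.array(d["extrinsics"])
    v,u=np.mgrid[0:480,0:640]
    p=cv2.undistortPoints(np.stack([u,v],-1).reshape(-1,1,2).astype(np.float32),K,D).reshape(480,640,2)
    z=d["depth"].astype(float).copy();z[z<=0]=np.nan
    P=np.stack([p[...,0]*z,p[...,1]*z,z],-1)
    return (P-E[:3,3])@E[:3,:3]
def tool():
    o=manip.get_obs();return np.array(o["tool_pos"]),R.from_quat(o["eef_rot"])
E
python3 - <<'E'
from h import *
o=manip.get_obs();print(o);print(manip.grasp_offset)
for n in ["scene","top"]:
    d=look(n);cv2.imwrite(f"pics/{n}0.png",d["color"]);np.save(n+"0.npy",cloud(d).astype(np.float32))
    C=cloud(d)
    for t in ["wide1","small1","weight","plate","bottle1","bin","panel","amber1","jar"]:
        for r in spotter.recognise(n,t)[:5]:
            if r["confidence"]<.3: continue
            x,y,w,h=[int(q) for q in r["box"]]
            c=C[min(y+h//2,479),min(x+w//2,639)]
            print(n,t,round(r["confidence"],2),[x,y,w,h],np.round(c,3))
E
```

```text
{'t': 0.0, 'qpos': array([-1.29532087e+00,  3.79391069e-01,  1.73478115e+00, -1.19789854e-05,
        1.02851598e+00, -3.33018464e-02]), 'joint_vel': array([ 0.0002793 , -0.0003004 ,  0.0012034 , -0.00021124,  0.00085999,
        0.00056146]), 'tau': array([ 2.20650283e-03, -7.63728690e+01, -4.34362006e+01,  6.51723496e-02,
        4.25660110e-02, -9.73173201e-05]), 'tool_pos': array([ 0.21260744, -0.66651118,  0.21330031]), 'eef_rot': array([ 9.88105102e-01,  1.53779088e-01, -7.12571376e-05, -5.43143188e-04]), 'ft_force': array([-0.20527738,  0.18239901, -0.5121421 ]), 'moment': array([-0.04610445, -0.0302593 , -0.04296014]), 'grip_width': 0.09132506232804838}
0.0188
scene wide1 0.54 [291, 286, 16, 21] [ 0.587 -0.059  0.02 ]
scene small1 0.67 [280, 326, 24, 26] [ 0.7   -0.067  0.014]
scene weight 0.61 [288, 288, 19, 21] [ 0.596 -0.063  0.024]
scene plate 0.68 [184, 263, 60, 55] [ 0.594 -0.25   0.039]
scene plate 0.41 [390, 252, 147, 128] [ 0.611  0.311 -0.001]
scene bottle1 0.87 [434, 235, 21, 28] [0.448 0.284 0.048]
scene bottle1 0.6 [426, 216, 17, 23] [0.369 0.272 0.047]
scene bin
[... 247 characters left out ...]
24, 32] [0.709 0.057 0.052]
top small1 0.94 [323, 163, 22, 23] [ 0.695 -0.073  0.013]
top small1 0.82 [379, 280, 20, 22] [ 0.407 -0.202  0.017]
top small1 0.78 [462, 220, 23, 22] [ 0.55  -0.408  0.015]
top weight 0.6 [316, 206, 18, 22] [ 0.587 -0.05   0.02 ]
top plate 0.93 [384, 192, 54, 61] [ 0.57  -0.254  0.042]
top bottle1 0.68 [165, 271, 26, 23] [0.432 0.287 0.071]
top bottle1 0.53 [173, 311, 21, 18] [0.347 0.273 0.07 ]
top bin 0.72 [222, 227, 42, 72] [0.477 0.152 0.002]
top bin 0.54 [381, 195, 58, 64] [ 0.558 -0.252  0.04 ]
top panel 0.85 [111, 142, 136, 97] [ 0.66   0.314 -0.002]
top amber1 0.9 [439, 148, 31, 32] [ 0.698 -0.347  0.088]
top jar 0.9 [271, 164, 20, 22] [0.683 0.054 0.055]
```

View pics/top0.png

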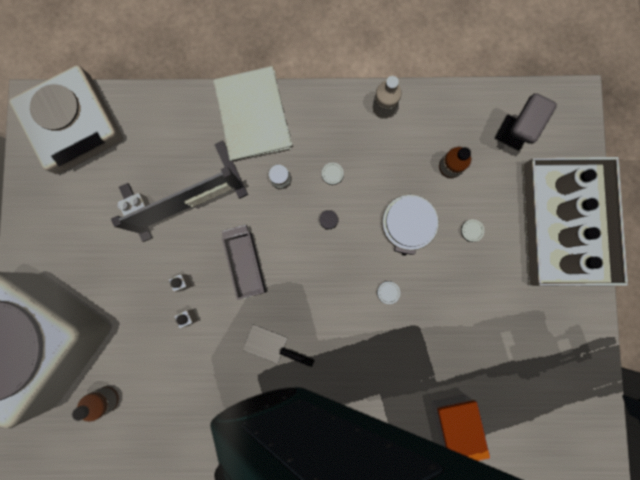

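View pics/scene0.png

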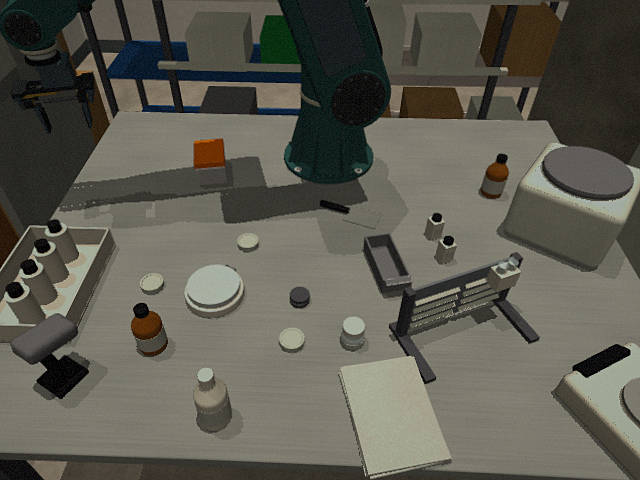

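Run:
```python
import numpy as np,cv2
from scipy.ndimage import label
for n in ["top","scene"]:
    C=np.load(n+"0.npy"); z=C[...,2]
    m=(z>0.008)&(C[...,0]>.25)&(C[...,0]<1.1)&(abs(C[...,1])<.62)
    L,k=label(m)
    for i in range(1,k+1):
        p=C[L==i]
        if len(p)<80: continue
        zt=np.percentile(p[:,2],98)
        q=p[p[:,2]>zt-.006]
        (cx,cy),(w,h),a=cv2.minAreaRect(q[:,:2].astype(np.float32))
        print(n,len(p),"ztop",round(zt,3),"mean",np.round(q.mean(0),3),"rect",np.round([cx,cy,w,h,a],3),"box",p[:,:2].min(0).round(3),p[:,:2].max(0).round(3))
```

```text
top 6095 ztop 0.076 mean [0.844 0.579 0.073] rect [ 0.825  0.575  0.162  0.113 27.341] box [0.698 0.45 ] [0.956 0.62 ]
top 8759 ztop 0.154 mean [0.609 0.314 0.153] rect [ 0.629  0.286  0.047  0.272 24.322] box [0.532 0.031] [0.971 0.457]
top 860 ztop 0.15 mean [ 0.867 -0.2    0.149] rect [ 8.6700e-01 -2.0000e-01  2.5000e-02  2.7000e-02  4.3889e+01] box [ 0.837 -0.229] [ 0.895 -0.17 ]
top 1776 ztop 0.149 mean [ 0.813 -0.526  0.147] rect [ 8.0400e-01 -5.2400e-01  5.6000e-02  6.2000e-02  6.9839e+01] box [ 0.734 -0.556] [ 0.844 -0.469]
top 746 ztop 0.126 mean [ 0.714 -0.361  0.124] rect [ 0.714 -0.361  0.025  0.026  0.539] box [ 0.683 -0.388] [ 0.741 -0.331]
top 1704 ztop 0.061 mean [ 0.571 -0.555  0.058] rect [ 5.7000e-01 -5.7800e-01  8.2000e-02  3.0000e-01  8.9856e+01] box [ 0.42 -0.62] [ 0.72  -0.538]
top 373 ztop 0.018 mean [ 0.697 -0.069  0.015] rect [ 0.696 -0.069  0.051  0.052 35.683] box [ 0.67  -0.095] [ 0.723 -0.043]
top 415 ztop 0.057 mean [0.686 0.061 0.054] rect [6.8600e-01 6.1000e-02 4.3000e-02 4.4000e-02 8.8881e+01] box [0.66  0.035] [0.709 0.085]
top 229 ztop 0.096 mean [
[... 3833 characters left out ...]
ox [ 0.56 -0.08] [ 0.608 -0.036]
scene 1305 ztop 0.125 mean [ 0.717 -0.361  0.124] rect [ 0.717 -0.362  0.027  0.027 24.744] box [ 0.692 -0.388] [ 0.747 -0.332]
scene 647 ztop 0.057 mean [0.689 0.061 0.054] rect [6.8900e-01 6.1000e-02 4.4000e-02 4.6000e-02 8.8078e+01] box [0.666 0.036] [0.716 0.087]
scene 463 ztop 0.018 mean [ 0.698 -0.068  0.014] rect [ 0.698 -0.067  0.053  0.052  7.431] box [ 0.67  -0.093] [ 0.725 -0.042]
scene 6771 ztop 0.074 mean [0.819 0.547 0.072] rect [ 0.801  0.564  0.116  0.119 30.66 ] box [0.703 0.45 ] [0.951 0.619]
scene 1723 ztop 0.15 mean [ 0.871 -0.2    0.149] rect [ 8.7100e-01 -2.0100e-01  2.7000e-02  2.7000e-02  8.9372e+01] box [ 0.844 -0.23 ] [ 0.902 -0.17 ]
```

Top view: three small dishes (332,173), (388,292) and (472,230), no wide ones. The weight is at (328,219), the plate at (411,222), the bottles at (179,283) and (184,318), the bin at (244,262), and the panel rail runs from (130,210) to (235,175). Next I fit the bin and rail geometry from the clouds.

Run:
```python
import numpy as np,cv2
im=cv2.imread("pics/top0.png")[150:340,100:290]
im2=cv2.imread("pics/scene0.png")[205:385,355:545]
cv2.imwrite("pics/crop1.png",np.hstack([cv2.resize(im,(400,400),interpolation=cv2.INTER_CUBIC),cv2.resize(im2,(400,400),interpolation=cv2.INTER_CUBIC)]))
for n in ["top","scene"]:
    C=np.load(n+"0.npy");X,Y,z=C[...,0],C[...,1],C[...,2]
    m=(z>.036)&(z<.052)&(X>.38)&(X<.6)&(Y>.08)&(Y<.21)
    p=C[m][:,:2].astype(np.float32);r=cv2.minAreaRect(p);print(n,"bin",r)
    a=np.deg2rad(14.5);ex=np.array([np.cos(a),np.sin(a)]);ey=np.array([-ex[1],ex[0]])
    q=np.c_[p@ex,p@ey];print("  x range",q[:,0].min(),q[:,0].max(),"y",q[:,1].min(),q[:,1].max())
    for e in (0,1):
        s=q[q[:,0]<q[:,0].min()+.02] if e==0 else q[q[:,0]>q[:,0].max()-.014]
        print("  end",e,s[:,1].min(),s[:,1].max(),len(s))
    m=(z>.142)&(z<.158)&(X>.5)&(X<.72)&(Y>.13)&(Y<.46)
    p=C[m][:,:2]
    # sheet: thin line fit
    v=cv2.fitLine(p.astype(np.float32),cv2.DIST_HUBER,0,.001,.001).ravel();d=v[:2];d=d*np.sign(d[1]);nrm=np.array([d[1],-d[0]])
    t=(p-v[2:])@d;s=(p-v[2:])@nrm
    print(n,"rail yaw",np.degrees(np.arctan2(-d[0],d[1])),"pt",v[2:],len(p))
    for lo in np.arange(t.min(),t.max(),.03):
        k=(t>=lo)&(t<lo+.03);print("   ",round(lo,3),k.sum(),np.percentile(s[k],[2,50,98]).round(4) if k.sum() else "")
    print("ends",t.min(),t.max(), v[2:]+d*t.min(),v[2:]+d*t.max())
```

```text
top bin ((0.47932833433151245, 0.14705386757850647), (0.16680479049682617, 0.06665822118520737), 14.522269248962402)
  x range 0.41747710455525383 0.5842764512085897 y -0.010999151888497252 0.055674440773629055
  end 0 -0.010999151888497252 0.05497349037919311 83
  end 1 -0.007745546075802943 0.05182518104771523 149
top rail yaw 22.37086 pt [0.6160156  0.28592294] 790
    -0.141 98 [-0.0067  0.0024  0.0129]
    -0.111 53 [-0.0018  0.0013  0.0049]
    -0.081 56 [-0.0032 -0.0008  0.0038]
    -0.051 49 [-0.0038 -0.0014  0.0032]
    -0.021 52 [-0.004  -0.0013  0.0026]
    0.009 54 [-0.0059 -0.0033  0.0011]
    0.039 138 [-0.0067  0.006   0.0326]
    0.069 159 [-0.008   0.0035  0.0319]
    0.099 118 [-0.0162 -0.0051  0.0099]
    0.129 13 [-0.015  -0.0064  0.0027]
ends -0.14085582 0.1308259 [0.66962534 0.15566798] [0.56622326 0.40690285]
scene bin ((0.4812467396259308, 0.14721456170082092), (0.17110733687877655, 0.06874745339155197), 14.29814338684082)
  x range 0.4173380347158281 0.588402657269872 y -0.01234859117709789 0.05653829914611281
  end 0 -0.010769877348918488 0.05576073925983906 95
  end 1 -0.007932019063134798 0.05268300215946915 148
scene rail yaw 22.730135 pt [0.61650604 0.29019487] 835
    -0.145 118 [-0.0072  0.003   0.0123]
    -0.115 60 [-0.0029  0.0026  0.0045]
    -0.085 65 [-0.0047  0.0012  0.0041]
    -0.055 62 [-0.0058  0.0002  0.003 ]
    -0.025 55 [-0.0062 -0.0009  0.0017]
    0.005 58 [-0.0071 -0.002   0.0008]
    0.035 170 [-0.0068  0.0142  0.0336]
    0.065 147 [-0.0088  0.0246  0.033 ]
    0.095 87 [-0.0159 -0.0043  0.0307]
    0.125 13 [-0.0158 -0.0079  0.0033]
ends -0.1447317 0.12922281 [0.6724291  0.15670376] [0.56657547 0.40938157]
```

View pics/crop1.png

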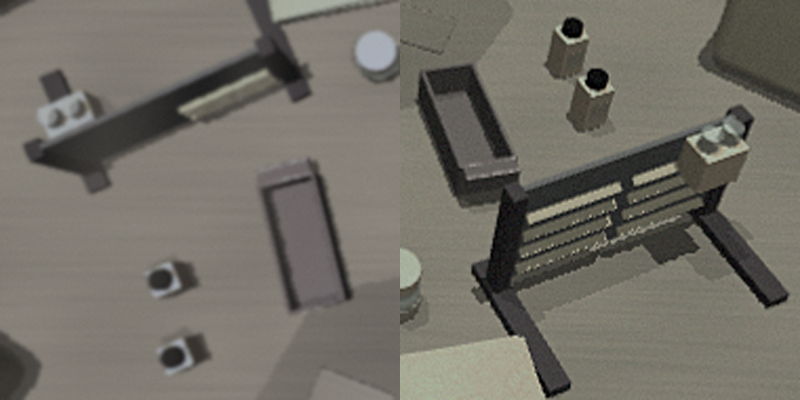

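The lip is at the panel side of the bin. Bin centre is about (0.471, 0.145), yaw about 14.4°, and rail yaw about 24.5°. I'm moving above the bottles, turning to θ = 104.4° (jaws along bin x).

Call:
step_arm([
  [[0,0,-0.9,0,0,-0.1375],[0,0,-0.9,0,0,-0.1375],[0,0,-0.9,0,0,-0.1375],[0,0,-0.9,0,0,-0.1375],[0,0,-0.9,0,0,-0.1375],[0,0,-0.9,0,0,-0.1375],[0,0,-0.9,0,0,-0.1375],[0,0,-0.9,0,0,-0.1375],[0,0,-0.9,0,0,-0.1375],[0,0,-0.9,0,0,-0.1375],[0,0,-0.9,0,0,-0.1375]],
], claw=1, force=30)

```text
t: 2.1
tool_pos: [0.2125, -0.666, 0.315]
eef_rot: [0.59, 0.808, 0.001, -0.001]
ft_force: [0.1, 0.3, 0.5]
grip_width: 0.0911
```

Call:
step_arm([
  [[2.83,3.4,0,0,0,0],[2.83,3.4,0,0,0,0],[2.83,3.4,0,0,0,0],[2.83,3.4,0,0,0,0],[2.83,3.4,0,0,0,0],[2.83,3.4,0,0,0,0],[2.83,3.4,0,0,0,0],[2.83,3.4,0,0,0,0],[2.83,3.4,0,0,0,0],[2.83,3.4,0,0,0,0],[2.83,3.4,0,0,0,0],[2.83,3.4,0,0,0,0],[2.83,3.4,0,0,0,0]],
])

```text
t: 3.4
tool_pos: [0.5268, -0.165, 0.3184]
eef_rot: [0.59, 0.808, -0.0, 0.002]
ft_force: [-0.2, -0.9, -0.0]
grip_width: 0.0916
```

Call:
step_arm([
  [[4.4,0,0,0,0,0],[4.4,0,0,0,0,0],[4.4,0,0,0,0,0],[4.4,0,0,0,0,0],[4.4,0,0,0,0,0],[4.4,0,0,0,0,0],[4.4,0,0,0,0,0],[4.4,0,0,0,0,0],[4.4,0,0,0,0,0],[4.4,0,0,0,0,0],[4.4,0,0,0,0,0]],
])

```text
t: 4.5
tool_pos: [0.3742, 0.3137, 0.3186]
eef_rot: [0.59, 0.807, 0.003, 0.005]
ft_force: [0.6, 0.5, -0.1]
grip_width: 0.091
```

```bash
cat >> h.py <<'E'
def legs(*tg):
    """tool-axis legs (cm, rad): each target (x,y,z,theta_deg): turn in place first, then shift"""
    p,r=tool();X=r.as_matrix()[:,0];th=np.arctan2(X[1],X[0])
    print("at",p.round(4),"th",round(np.degrees(th),2),"tilt",np.round(r.as_matrix()[:2,2],3),"w",round(manip.get_obs()["grip_width"],4),"t",round(manip.get_obs()["t"],1))
    for x,y,z,d in tg:
        t2=np.radians(d) if d is not None else th
        D=np.array([x,y,z])-p
        dx=D[0]*np.cos(t2)+D[1]*np.sin(t2);dy=D[0]*np.sin(t2)-D[1]*np.cos(t2)
        print("  turn wz %.3f  shift cm %.2f %.2f %.2f"%(-(t2-th),dx*100,dy*100,-D[2]*100))
        p=np.array([x,y,z]);th=t2
E
python3 - <<'E'
from h import *
legs()
d=look("wrist");cv2.imwrite("pics/w1.png",d["color"]);C=cloud(d);np.save("w1.npy",C)
E=np.array(d["extrinsics"]);print("cam pos",-E[:3,:3].T@E[:3,3],"fwd",E[2,:3])
for t in ["bottle1","bin"]:
    for r in spotter.recognise("wrist",t)[:4]: print(t,r)
E
```

```text
at [0.3742 0.3137 0.3186] th 107.7 tilt [ 0.011 -0.001] w 0.091 t 4.5
cam pos [0.34820278 0.39300437 0.48903875] fwd [ 0.09749092 -0.27369919 -0.95686168]
bottle1 {'box': [279.0, 200.6, 30.4, 37.3], 'confidence': 0.91}
bottle1 {'box': [342.9, 208.2, 29.9, 35.1], 'confidence': 0.78}
bin {'box': [297.5, 294.2, 107.4, 36.7], 'confidence': 0.67}
```

View pics/w1.png

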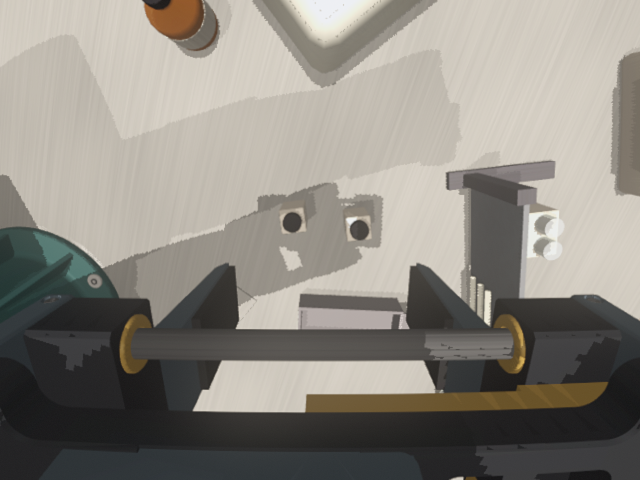

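The wrist view shows the bottle caps at (291,221) and (359,230), and the bin at about (350,310), partly under the gripper. Next are the bottle faces from the depth.

Run:
```python
from h import *
for n in ["w1","top0","scene0"]:
    C=np.load(n+".npy").astype(float)
    for c in [(.432,.295),(.349,.279)]:
        m=(C[...,2]>.02)&(C[...,2]<.075)&(np.hypot(C[...,0]-c[0],C[...,1]-c[1])<.035)
        p=C[m]; cap=p[p[:,2]>.062]; b=p[p[:,2]<.061]
        r=cv2.minAreaRect(p[:,:2].astype(np.float32))
        print(n,c,"cap",cap.mean(0).round(4),len(cap),"rect",np.round(np.r_[r[0],r[1],r[2]],4))
    m=(C[...,2]>.036)&(C[...,2]<.055)&(C[...,0]>.38)&(C[...,0]<.6)&(C[...,1]>.08)&(C[...,1]<.21)
    print(n,"bin",cv2.minAreaRect(C[m][:,:2].astype(np.float32)))
```

```text
w1 (0.432, 0.295) cap [0.4325 0.2969 0.0678] 303 rect [ 0.4327  0.2966  0.0323  0.0325 23.9726]
w1 (0.349, 0.279) cap [0.3492 0.2813 0.0679] 301 rect [ 0.3494  0.2808  0.0323  0.0322 24.4429]
w1 bin ((0.47243812680244446, 0.16698181629180908), (0.1592138409614563, 0.036166246980428696), 16.25961685180664)
top0 (0.432, 0.295) cap [0.4315 0.2951 0.067 ] 89 rect [ 0.432   0.2942  0.0336  0.0352 20.9371]
top0 (0.349, 0.279) cap [0.3483 0.2793 0.0673] 95 rect [ 0.3484  0.2787  0.0328  0.0348 22.6727]
top0 bin ((0.47932833433151245, 0.14705386757850647), (0.16680479049682617, 0.06665822118520737), 14.522269248962402)
scene0 (0.432, 0.295) cap [0.4342 0.2937 0.0666] 69 rect [ 0.4335  0.2934  0.0347  0.033  21.9877]
scene0 (0.349, 0.279) cap [0.3502 0.2779 0.0662] 58 rect [ 0.3498  0.2789  0.0357  0.0355 25.718 ]
scene0 bin ((0.4812467396259308, 0.14721456170082092), (0.17110733687877655, 0.06874745339155197), 14.29814338684082)
```

Run:
```python
from h import *
legs((.4328,.2962,.15,114),(.4328,.2962,.034,114))
_,r=tool();M=r.as_matrix();print(M.round(4))
```

```text
at [0.3742 0.3138 0.3183] th 107.91 tilt [ 0.01  -0.001] w 0.0912 t 4.7
  turn wz -0.106  shift cm -3.99 4.64 16.83
  turn wz -0.000  shift cm 0.00 0.00 11.60
[[-0.3075  0.9515  0.01  ]
 [ 0.9515  0.3075 -0.0013]
 [-0.0043  0.0091 -0.9999]]
```

Call:
step_arm([
  [[0,0,0,0.0095,0.003,-0.106],[-0.66,0.77,2.8,0,0,0],[-0.66,0.77,2.8,0,0,0],[-0.66,0.77,2.8,0,0,0],[-0.66,0.77,2.8,0,0,0],[-0.66,0.77,2.8,0,0,0],[-0.66,0.77,2.8,0,0,0],[0,0,0,0,0,0],[0,0,0,0,0,0]],
])

```text
t: 5.55
tool_pos: [0.4385, 0.2886, 0.1475]
eef_rot: [0.545, 0.838, 0.001, 0.002]
ft_force: [-0.1, -0.3, 0.1]
grip_width: 0.0913
```

```bash
cat >> h.py <<'E'
_l=legs
def legs(*tg):
    _l(*tg);M=tool()[1].as_matrix();print("  tilt fix (first)",(M.T@np.cross(M[:,2],[0,0,-1.])).round(4)[:2])
E
python3 - <<'E'
from h import *
legs((.4328,.2962,.034,114))
E
```

```text
at [0.4385 0.2886 0.1475] th 113.9 tilt [ 0.003 -0.   ] w 0.0913 t 5.5
  turn wz -0.002  shift cm 0.93 -0.21 11.35
  tilt fix (first) [0.003  0.0016]
```

Call:
step_arm([
  [[0.5,-0.1,2,0.003,0.001,0],[0.3,-0.1,3,0,0,0],[0,0,3,0,0,0],[0,0,1.5,0,0,0],[0,0,0.6,0,0,0],[0,0,0,0,0,0],[0,0,0,0,0,0]],
])

```text
t: 6.25
tool_pos: [0.4387, 0.2978, 0.0547]
eef_rot: [0.546, 0.838, 0.006, 0.003]
ft_force: [0.1, -0.9, 0.9]
grip_width: 0.0914
```

Run:
```python
from h import *
legs((.4328,.2962,.034,114))
```

```text
at [0.4387 0.2978 0.0547] th 113.82 tilt [0.012 0.007] w 0.0914 t 6.2
  turn wz -0.003  shift cm 0.09 -0.60 2.07
  tilt fix (first) [ 0.0137 -0.0012]
```

Call:
step_arm([
  [[0.1,-0.3,0.8,0.013,-0.001,-0.003],[0,-0.3,0.8,0,0,0],[0,0,0.4,0,0,0],[0,0,0.1,0,0,0],[0,0,0,0,0,0]],
])

```text
t: 6.75
tool_pos: [0.4336, 0.297, 0.0342]
eef_rot: [0.545, 0.839, 0.001, 0.001]
ft_force: [0.4, 0.2, -0.3]
grip_width: 0.0912
```

Call:
step_arm([
  [[0,0,0,0,0,0],[0,0,0,0,0,0],[0,0,0,0,0,0],[0,0,0,0,0,0],[0,0,0,0,0,0],[0,0,0,0,0,0],[0,0,0,0,0,0]],
], claw=0.25, force=25)

```text
t: 7.45
tool_pos: [0.4339, 0.2971, 0.0347]
eef_rot: [0.545, 0.839, 0.002, 0.001]
ft_force: [0.4, -0.1, -0.1]
grip_width: 0.0381
```

Run:
```python
from h import *
legs((.4328,.2962,.034,114))
```

```text
at [0.4339 0.2971 0.0347] th 114.01 tilt [0.003 0.002] w 0.0381 t 7.5
  turn wz 0.000  shift cm -0.04 -0.14 0.07
  tilt fix (first) [ 0.0035 -0.0006]
```

Call:
step_arm([
  [[0,0,0,0,0,0],[0,0,0,0,0,0],[0,0,0,0,0,0],[0,0,-1,0,0,0],[0,0,-3,0,0,0],[0,0,-3,0,0,0],[0,0,-2,0,0,0],[0,0,-0.5,0,0,0.1],[0,0,0,0,0,0.067]],
], claw=0)

```text
t: 8.35
tool_pos: [0.4332, 0.2967, 0.1363]
eef_rot: [0.614, 0.789, 0.002, 0.0]
ft_force: [0.4, 0.5, -1.9]
grip_width: 0.0319
```

Run:
```python
from h import *
legs((.5013,.1530,.125,104.4),(.5013,.1530,.039,104.4))
```

```text
at [0.4332 0.2967 0.1363] th 104.2 tilt [0.003 0.002] w 0.0319 t 8.3
  turn wz -0.004  shift cm -15.61 3.02 1.13
  turn wz -0.000  shift cm 0.00 0.00 8.60
  tilt fix (first) [ 0.0029 -0.0011]
```

Bottle held (width 31.9 mm). Over to the bin.

Call:
step_arm([
  [[-2,0.4,0,0.003,-0.001,0],[-3.5,0.7,0.2,0,0,0],[-3.5,0.7,0.2,0,0,0],[-3,0.6,0.2,0,0,0],[-1.5,0.3,0.2,0,0,0],[-0.6,0.1,0,0,0,0],[-0.2,0,0,0,0,0],[0,0,0,0,0,0]],
])

```text
t: 9.15
tool_pos: [0.4979, 0.1614, 0.1344]
eef_rot: [0.615, 0.789, 0.003, 0.001]
ft_force: [0.6, 0.6, -0.5]
grip_width: 0.0319
```

Run:
```python
from h import *
legs((.5013,.1530,.039,104.4))
d=look("wrist");cv2.imwrite("pics/w2.png",d["color"]);C=cloud(d);np.save("w2.npy",C)
m=(C[...,2]>.038)&(C[...,2]<.052)&(C[...,0]>.38)&(C[...,0]<.6)&(C[...,1]>.08)&(C[...,1]<.21)
p=C[m];print(cv2.minAreaRect(p[:,:2].astype(np.float32)),len(p))
```

```text
at [0.4979 0.1614 0.1344] th 104.13 tilt [0.005 0.003] w 0.0319 t 9.2
  turn wz -0.005  shift cm -0.90 0.12 9.54
  tilt fix (first) [ 0.0057 -0.0012]
((0.4804580807685852, 0.14914342761039734), (0.1670593023300171, 0.06633084267377853), 14.443899154663086) 4268
```

View pics/w2.png

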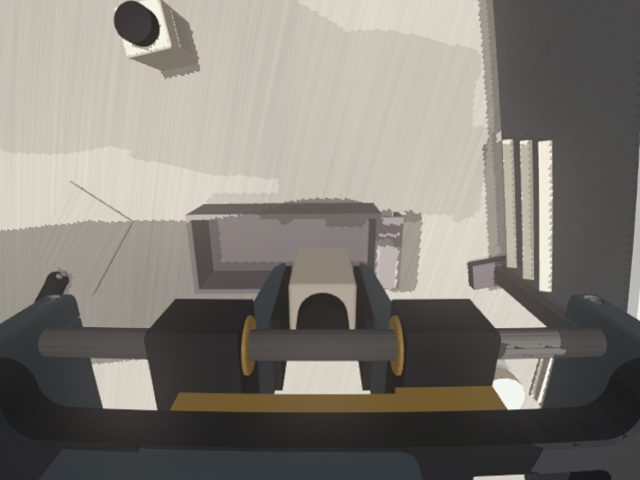

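The wrist view shows the bin at (190–420, 205–290), with the bottle held over its lip-side half. The rect fit of 167 x 66 mm matches the bin, with origin (0.4722, 0.1470) and yaw 14.4°. Lowering.

Call:
step_arm([
  [[-0.4,0.1,1.5,0.005,-0.001,-0.005],[-0.3,0.05,2.5,0,0,0],[0,0,2.5,0,0,0],[0,0,1.5,0,0,0],[0,0,0.7,0,0,0],[0,0,0,0,0,0],[0,0,0,0,0,0]],
])

```text
t: 9.9
tool_pos: [0.4998, 0.1578, 0.0409]
eef_rot: [0.61, 0.792, -0.0, -0.0]
ft_force: [-0.1, -0.3, -0.6]
grip_width: 0.0321
```

Run:
```python
from h import *
legs((.5013,.1545,.0385,104.4))
```

```text
at [0.4998 0.1578 0.0409] th 104.83 tilt [-0.001 -0.   ] w 0.0321 t 9.9
  turn wz 0.008  shift cm -0.35 0.06 0.24
  tilt fix (first) [-0.0008 -0.0001]
```

Lower the last bit, open to about 45 mm, and lift.

Call:
step_arm([
  [[-0.3,0,0.1,0,0,0.008],[0,0,0.1,0,0,0],[0,0,0.05,0,0,0],[0,0,0,0,0,0]],
])

```text
t: 10.3
tool_pos: [0.502, 0.1551, 0.0402]
eef_rot: [0.613, 0.79, 0.001, 0.001]
ft_force: [0.0, 0.3, -1.3]
grip_width: 0.0322
```

Call:
step_arm([
  [[0,0,0,0,0,0],[0,0,0,0,0,0],[0,0,0,0,0,0],[0,0,-0.5,0,0,0],[0,0,-2,0,0,0],[0,0,-3,0,0,0],[0,0,-3,0,0,0],[0,0,-1,0,0,0],[0,0,0,0,0,0]],
], claw=0.5)

```text
t: 11.2
tool_pos: [0.5015, 0.155, 0.1397]
eef_rot: [0.613, 0.79, 0.001, 0.001]
ft_force: [-0.4, 0.4, -0.5]
grip_width: 0.0456
```

Run:
```python
from h import *
legs((.3497,.2810,.15,114),(.3497,.2810,.034,114))
```

```text
at [0.5015 0.155  0.1397] th 104.35 tilt [0.002 0.001] w 0.0456 t 11.2
  turn wz -0.168  shift cm 17.69 -8.74 -1.03
  turn wz -0.000  shift cm 0.00 0.00 11.60
  tilt fix (first) [ 0.0024 -0.0001]
```

Call:
step_arm([
  [[0,0,-0.5,0.002,0,-0.09],[0,0,-0.3,0,0,-0.078],[3,-1.5,0,0,0,0],[4,-2,0,0,0,0],[4,-2,0,0,0,0],[3,-1.5,0,0,0,0],[1.8,-0.9,0,0,0,0],[0.9,-0.4,0,0,0,0],[0.3,-0.1,0,0,0,0],[0,0,0,0,0,0]],
], claw=1)

```text
t: 12.2
tool_pos: [0.347, 0.2764, 0.1388]
eef_rot: [0.542, 0.84, -0.004, -0.002]
ft_force: [-0.1, 0.3, -0.7]
grip_width: 0.0913
```

Run:
```python
from h import *
legs((.3497,.2810,.034,114))
```

```text
at [0.347  0.2764 0.1388] th 114.29 tilt [-0.008 -0.005] w 0.0913 t 12.2
  turn wz 0.005  shift cm 0.31 0.43 10.48
  tilt fix (first) [-0.0092  0.0012]
```

Call:
step_arm([
  [[0.2,0.2,1.5,-0.009,0.001,0.005],[0.1,0.2,3,0,0,0],[0,0,3,0,0,0],[0,0,2,0,0,0],[0,0,0.8,0,0,0],[0,0,0.2,0,0,0],[0,0,0,0,0,0]],
])

```text
t: 12.9
tool_pos: [0.3558, 0.2788, 0.0305]
eef_rot: [0.547, 0.837, 0.001, 0.001]
ft_force: [-0.4, -0.0, 0.7]
grip_width: 0.091
```

Run:
```python
from h import *
legs((.3497,.2810,.034,114))
```

```text
at [0.3558 0.2788 0.0305] th 113.66 tilt [0.003 0.001] w 0.091 t 12.9
  turn wz -0.006  shift cm 0.45 -0.47 -0.35
  tilt fix (first) [ 0.0035 -0.0001]
```

Call:
step_arm([
  [[0.3,-0.3,-0.2,0.003,0,-0.006],[0.1,-0.15,-0.1,0,0,0],[0,0,0,0,0,0]],
])

```text
t: 13.2
tool_pos: [0.351, 0.2815, 0.0358]
eef_rot: [0.545, 0.839, 0.002, 0.001]
ft_force: [-1.0, -0.7, 0.3]
grip_width: 0.0909
```

Call:
step_arm([
  [[0,0,0,0,0,0],[0,0,0,0,0,0],[0,0,0,0,0,0],[0,0,0,0,0,0],[0,0,0,0,0,0],[0,0,0,0,0,0],[0,0,0,0,0,0],[0,0,0,0,0,0],[0,0,0,0,0,0],[0,0,-1,0,0,0],[0,0,-3,0,0,0],[0,0,-3,0,0,0],[0,0,-2,0,0,0],[0,0,-0.5,0,0,0.1],[0,0,0,0,0,0.067]],
], claw=0)

```text
t: 14.7
tool_pos: [0.3505, 0.2813, 0.1384]
eef_rot: [0.614, 0.789, 0.002, 0.001]
ft_force: [0.7, 0.3, -0.5]
grip_width: 0.0321
```

Run:
```python
from h import *
legs((.4431,.1395,.13,104.4))
```

```text
at [0.3505 0.2813 0.1384] th 104.23 tilt [0.004 0.003] w 0.0321 t 14.7
  turn wz -0.003  shift cm -16.04 5.45 0.84
  tilt fix (first) [ 0.0045 -0.0018]
```

Call:
step_arm([
  [[-2,0.7,0,0.004,-0.002,0],[-3.5,1.2,0.2,0,0,0],[-3.5,1.2,0.1,0,0,0],[-3,1,0.1,0,0,0],[-1.9,0.6,0.1,0,0,0],[-1,0.3,0,0,0,0],[-0.5,0.1,0,0,0,0],[-0.2,0,0,0,0,0],[0,0,0,0,0,0]],
])

```text
t: 15.6
tool_pos: [0.4411, 0.1388, 0.1395]
eef_rot: [0.614, 0.789, 0.003, 0.002]
ft_force: [-0.2, 0.3, -1.0]
grip_width: 0.0316
```

Run:
```python
from h import *
legs((.4431,.1395,.04,104.4))
```

```text
at [0.4411 0.1388 0.1395] th 104.2 tilt [0.006 0.003] w 0.0316 t 15.6
  turn wz -0.003  shift cm 0.02 0.21 9.95
  tilt fix (first) [ 0.0064 -0.0011]
```

Call:
step_arm([
  [[0,0.1,1.5,0.006,-0.001,-0.003],[0,0.05,2.5,0,0,0],[0,0,2.5,0,0,0],[0,0,1.5,0,0,0],[0,0,0.8,0,0,0],[0,0,0.1,0,0,0],[0,0,0,0,0,0]],
])

```text
t: 16.3
tool_pos: [0.4417, 0.1439, 0.0491]
eef_rot: [0.611, 0.792, 0.001, 0.001]
ft_force: [-0.5, 0.3, -0.5]
grip_width: 0.0319
```

Run:
```python
from h import *
legs((.4431,.1395,.04,104.4))
```

```text
at [0.4417 0.1439 0.0491] th 104.72 tilt [0.002 0.001] w 0.0319 t 16.3
  turn wz 0.006  shift cm -0.46 0.02 0.91
  tilt fix (first) [ 0.0026 -0.0004]
```

Call:
step_arm([
  [[-0.3,0,0.4,0,0,0.006],[-0.1,0,0.3,0,0,0],[0,0,0.1,0,0,0],[0,0,0,0,0,0]],
])

```text
t: 16.7
tool_pos: [0.4441, 0.1402, 0.0425]
eef_rot: [0.613, 0.79, 0.003, 0.002]
ft_force: [-0.3, -0.3, -0.6]
grip_width: 0.032
```

Run:
```python
from h import *
legs((.4431,.1395,.04,104.4))
```

```text
at [0.4441 0.1402 0.0425] th 104.36 tilt [0.006 0.002] w 0.032 t 16.7
  turn wz -0.001  shift cm -0.04 -0.12 0.25
  tilt fix (first) [ 0.006  -0.0004]
```

Call:
step_arm([
  [[0,0,0.15,0.005,0,0],[0,0,0.1,0,0,0],[0,0,0,0,0,0]],
])

```text
t: 17.0
tool_pos: [0.4441, 0.1401, 0.0407]
eef_rot: [0.613, 0.79, 0.0, -0.0]
ft_force: [-0.7, -0.7, -0.7]
grip_width: 0.032
```

Call:
step_arm([
  [[0,0,0,0,0,0],[0,0,0,0,0,0],[0,0,0,0,0,0],[0,0,-0.5,0,0,0],[0,0,-2,0,0,0],[0,0,-3,0,0,0],[0,0,-3,0,0,0],[0,0,-2,0,0,0],[0,0,-1,0,0,0],[0,0,0,0,0,0]],
], claw=0.5)

```text
t: 18.0
tool_pos: [0.4438, 0.14, 0.1609]
eef_rot: [0.613, 0.79, -0.0, -0.001]
ft_force: [0.2, 0.3, -0.1]
grip_width: 0.0454
```

Call:
step_arm([
  [[0,0,0,0,0,0.14],[0,0,0,0,0,0.14],[0,0,0,0,0,0.14],[0,0,0,0,0,0.14],[0,0,0,0,0,0.14],[0,0,0,0,0,0.14],[0,0,0,0,0,0.14],[0,0,0,0,0,0.14],[0,0,0,0,0,0.14],[0,0,0,0,0,0.14],[0,0,0,0,0,0.14],[0,0,0,0,0,0.03],[0,0,0,0,0,0]],
], claw=1)

```text
t: 19.3
tool_pos: [0.4365, 0.138, 0.1463]
eef_rot: [0.996, 0.092, -0.01, 0.001]
ft_force: [0.6, 0.8, -0.3]
grip_width: 0.0909
```

Run:
```python
from h import *
legs((.4722,.1470,.15,14.4),(.4722,.1470,.014,14.4))
d=look("wrist");cv2.imwrite("pics/w3.png",d["color"]);C=cloud(d);np.save("w3.npy",C)
```

```text
at [0.4365 0.138  0.1463] th 10.6 tilt [-0.02  -0.005] w 0.0909 t 19.3
  turn wz -0.066  shift cm 3.68 0.02 -0.37
  turn wz -0.000  shift cm 0.00 0.00 13.60
  tilt fix (first) [0.001  0.0205]
```

View pics/w3.png

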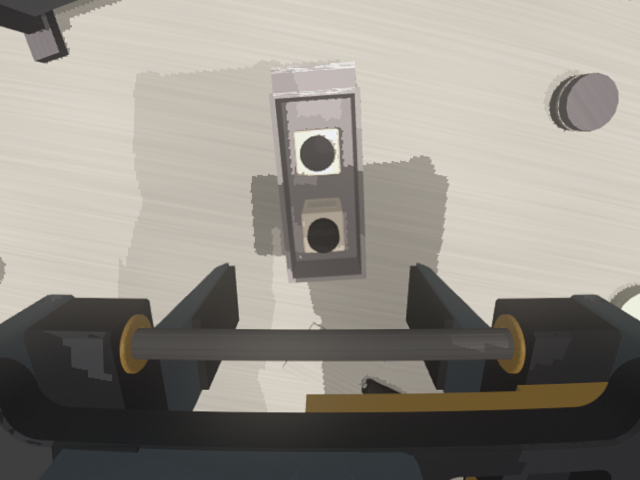

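Both bottles stand in the bin, at (318,153) and (323,235). I'm measuring the bin again from this view and going above it.

Call:
step_arm([
  [[0.8,0,0,0.001,0.02,-0.066],[1.6,0,0,0,0,0],[0.8,0,0,0,0,0],[0.3,0,0,0,0,0],[0,0,0,0,0,0]],
])

```text
t: 19.85
tool_pos: [0.4722, 0.1468, 0.1442]
eef_rot: [0.992, 0.127, -0.002, -0.0]
ft_force: [-0.8, -0.7, -0.2]
grip_width: 0.0912
```

Run:
```python
from h import *
C=np.load("w3.npy")
m=(C[...,2]>.038)&(C[...,2]<.050)&(C[...,0]>.38)&(C[...,0]<.6)&(C[...,1]>.08)&(C[...,1]<.21)
print(cv2.minAreaRect(C[m][:,:2].astype(np.float32)))
legs((.4722,.1470,.014,14.4))
```

```text
((0.4801846742630005, 0.14897421002388), (0.16822180151939392, 0.0662829801440239), 14.572370529174805)
at [0.4722 0.1468 0.1442] th 14.57 tilt [-0.004 -0.   ] w 0.0912 t 19.9
  turn wz 0.003  shift cm 0.00 -0.02 13.02
  tilt fix (first) [-0.0007  0.0036]
```

Call:
step_arm([
  [[0,0,2,0,0.004,0],[0,0,3,0,0,0],[0,0,3,0,0,0],[0,0,2.5,0,0,0],[0,0,1.3,0,0,0],[0,0,0.5,0,0,0],[0,0,0,0,0,0],[0,0,0,0,0,0]],
])

```text
t: 20.65
tool_pos: [0.4736, 0.1473, 0.0191]
eef_rot: [0.992, 0.125, 0.001, -0.001]
ft_force: [0.3, -0.2, -0.0]
grip_width: 0.0914
```

Run:
```python
from h import *
legs((.4722,.1470,.014,14.4))
```

```text
at [0.4736 0.1473 0.0191] th 14.41 tilt [0.003 0.001] w 0.0914 t 20.6
  turn wz 0.000  shift cm -0.14 -0.00 0.51
  tilt fix (first) [-0.0007 -0.003 ]
```

Call:
step_arm([
  [[-0.1,0,0.35,0,-0.003,0],[0,0,0.1,0,0,0],[0,0,0,0,0,0]],
])

```text
t: 20.95
tool_pos: [0.474, 0.1475, 0.0165]
eef_rot: [0.992, 0.125, 0.002, -0.001]
ft_force: [0.1, 0.7, 0.0]
grip_width: 0.0913
```

Call:
step_arm([
  [[0,0,0,0,0,0],[0,0,0,0,0,0],[0,0,0,0,0,0],[0,0,0,0,0,0],[0,0,0,0,0,0],[0,0,0,0,0,0]],
], claw=0.3, force=50)

```text
t: 21.55
tool_pos: [0.4745, 0.1475, 0.0171]
eef_rot: [0.992, 0.125, 0.002, -0.001]
ft_force: [-0.7, -0.8, 0.6]
grip_width: 0.0658
```

Run:
```python
from h import *
legs()
C=np.load("w3.npy")
# sheet edge near z=.15 in earlier views + w2
for n in ["w1","w2","w3","top0","scene0"]:
    C=np.load(n+".npy").astype(float)
    a=np.radians(24.5);ex=np.array([np.cos(a),np.sin(a)]);ey=np.array([-ex[1],ex[0]])
    o=np.array([.6185,.282])
    X=(C[...,:2]-o)@ex;Y=(C[...,:2]-o)@ey
    m=(C[...,2]>.146)&(C[...,2]<.156)&(abs(X)<.02)&(Y>-.105)&(Y<.04)
    if m.sum()<20: print(n,"few",m.sum());continue
    x,y=X[m],Y[m];k=np.polyfit(y,x,1);res=x-np.polyval(k,y)
    print(n,m.sum(),"yaw",24.5-np.degrees(np.arctan(k[0])),"off at y=-30mm",np.polyval(k,-.03).round(4),"pct",np.percentile(res,[2,98]).round(4),"zmed",np.median(C[...,2][m]).round(4))
    m=(C[...,2]>.146)&(C[...,2]<.17)&(abs(X)<.03);print("   Y ext",np.percentile(Y[m],[0.5,99.5]).round(4))
```

```text
at [0.4745 0.1475 0.0171] th 14.4 tilt [0.004 0.002] w 0.0658 t 21.6
  tilt fix (first) [-0.0007 -0.0045]
w1 132 yaw 24.662050243906627 off at y=-30mm -0.0008 pct [-0.0024  0.0035] zmed 0.1495
   Y ext [0.0195 0.1373]
w2 2707 yaw 25.696152460264297 off at y=-30mm -0.0024 pct [-0.0021  0.0035] zmed 0.1489
   Y ext [-0.0943  0.0536]
w3 few 0
top0 201 yaw 23.970124341576422 off at y=-30mm -0.0023 pct [-0.0033  0.0036] zmed 0.149
   Y ext [-0.5516  0.3861]
scene0 210 yaw 24.849442904542155 off at y=-30mm -0.0007 pct [-0.0041  0.0036] zmed 0.1486
   Y ext [-0.5541  0.4607]
```

Call:
step_arm([
  [[0,0,0,0,0,0],[0,0,0,0,0,0],[0,0,-0.5,-0.001,-0.004,0],[0,0,-1.5,0,0,0],[0,0,-2,0,0,0],[0,0,-2,0,0,0],[0,0,-2,0,0,0],[0,0,-2,0,0,0],[0,0,-2,0,0,0],[0,0,-1.5,0,0,0],[0,0,-1,0,0,0],[0,0,-0.5,0,0,0],[0,0,0,0,0,0]],
], claw=0.2)

```text
t: 22.85
tool_pos: [0.4709, 0.1468, 0.1729]
eef_rot: [0.992, 0.125, -0.004, 0.001]
ft_force: [-0.1, -0.4, -4.0]
grip_width: 0.0657
```

Run:
```python
from h import *
legs((.5576,.2210,.175,24.7))
print(manip.get_obs()["ft_force"])
```

```text
at [0.4709 0.1468 0.1729] th 14.39 tilt [-0.008 -0.003] w 0.0657 t 22.9
  turn wz -0.180  shift cm 10.98 -3.12 -0.21
  tilt fix (first) [0.0008 0.0082]
[-0.08992366 -0.35562711 -3.99594399]
```

Call:
step_arm([
  [[0,0,0,0,0.008,-0.03],[0,0,0,0,0,-0.05],[0,0,0,0,0,-0.05],[0,0,0,0,0,-0.03],[1,-0.3,0,0,0,-0.015],[1.5,-0.45,-0.1,0,0,0],[2,-0.6,-0.1,0,0,0],[2,-0.6,0,0,0,0],[1.5,-0.4,0,0,0,0],[1,-0.3,0,0,0,0],[0.6,-0.2,0,0,0,0],[0.3,-0.1,0,0,0,0],[0,0,0,0,0,0],[0,0,0,0,0,0]],
])

```text
t: 24.25
tool_pos: [0.5523, 0.221, 0.167]
eef_rot: [0.977, 0.213, -0.005, 0.001]
ft_force: [-0.3, 0.4, -3.8]
grip_width: 0.0659
```

Run:
```python
from h import *
legs((.5576,.2210,.175,24.7))
d=look("wrist");cv2.imwrite("pics/w4.png",d["color"]);C=cloud(d);np.save("w4.npy",C)
```

```text
at [0.5523 0.221  0.167 ] th 24.56 tilt [-0.009 -0.003] w 0.0659 t 24.2
  turn wz -0.003  shift cm 0.48 0.22 -0.80
  tilt fix (first) [-0.001   0.0097]
```

View pics/w4.png

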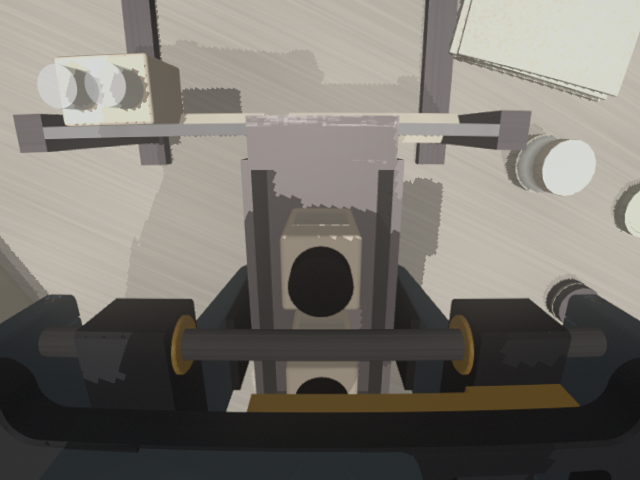

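The wrist view shows the lip strip at (247–398, 115–160) over the rail, which runs from (40,130) to (510,130), well clear of the tube rack at (60–180, 55–120). Next I measure the lip against the rail in this same view.

```bash
cat > fit.py <<'E'
from h import *
def fit(C):
    p,r=tool();M=r.as_matrix();t=np.arctan2(M[1,0],M[0,0])
    ex=np.array([np.cos(t),np.sin(t)]);ey=np.array([-ex[1],ex[0]])
    X=(C[...,:2]-p[:2])@ex;Y=(C[...,:2]-p[:2])@ey;Z=C[...,2]
    zl=p[2]-.017+.045
    m=(abs(Z-zl)<.012)&(X>.05)&(X<.12)&(abs(Y)<.045)
    print("lip top z",np.median(Z[m]).round(4),"expected",round(zl,4),"X max",np.percentile(X[m],[95,99]).round(4))
    k=np.polyfit(X[m],Z[m],1);print("  pitch slope lip",k[0].round(3))
    l=m&(X>np.percentile(X[m],99)-.012);print("  lip Y",np.percentile(Y[l],[1,99]).round(4))
    for nm,s in (("+y",(Y>.045)&(Y<.085)),("-y",(Y<-.045)&(Y>-.085))):
        m=s&(abs(Z-.150)<.005)&(X>.05)&(X<.12)
        if m.sum(): print(nm,m.sum(),"rail X pct 2,50,98",np.percentile(X[m],[2,50,98]).round(4),"meanY",Y[m].mean().round(3))
    m=(abs(Z-.150)<.005)&(X>.04)&(X<.13)&(abs(Y)>.045)&(abs(Y)<.11)&((Y<.045)|(Y<.09))
    k=np.polyfit(Y[m],X[m],1);print("rail line X=%.4f + %.4f Y, turn theta by %.2f deg"%(k[1],k[0],-np.degrees(np.arctan(k[0]))))
E
python3 -c "
from fit import *
fit(np.load('w4.npy'))"
```

```text
lip top z 0.1937 expected 0.195 X max [0.0893 0.0902]
  pitch slope lip 0.034
  lip Y [-0.0281  0.0306]
+y 959 rail X pct 2,50,98 [0.0828 0.0858 0.0889] meanY 0.065
-y 967 rail X pct 2,50,98 [0.0827 0.0858 0.0888] meanY -0.065
rail line X=0.0871 + 0.0178 Y, turn theta by -1.02 deg
```

Call:
step_arm([
  [[0.3,0.1,0,-0.001,0.01,0],[0.25,0.1,0,0,0,0],[0,0,0,0,0,0],[0,0,0,0,0,0]],
])

```text
t: 24.7
tool_pos: [0.5581, 0.2207, 0.1674]
eef_rot: [0.977, 0.212, 0.001, -0.0]
ft_force: [-0.1, -0.3, -3.2]
grip_width: 0.0659
```

```bash
python3 -c "
from fit import *
legs((.5576,.2210,.175,24.7))
fit(cloud(look('wrist')))"
```

```text
at [0.5581 0.2207 0.1674] th 24.5 tilt [0.002 0.   ] w 0.0659 t 24.7
  turn wz -0.003  shift cm -0.03 -0.05 -0.76
  tilt fix (first) [ 0.0002 -0.0016]
lip top z 0.1949 expected 0.1954 X max [0.089  0.0898]
  pitch slope lip 0.05
  lip Y [-0.0281  0.0307]
+y 880 rail X pct 2,50,98 [0.0774 0.0804 0.0832] meanY 0.065
-y 876 rail X pct 2,50,98 [0.0779 0.0808 0.0836] meanY -0.065
rail line X=0.0805 + -0.0026 Y, turn theta by 0.15 deg
```

Call:
step_arm([
  [[0.1,0,0.5,0,0,0],[0,0,0.6,0,0,0],[0,0,0.6,0,0,0],[0,0,0.4,0,0,0],[0,0,0,0,0,0],[0,0,0,0,0,0]],
])

```text
t: 25.35
tool_pos: [0.5586, 0.221, 0.1437]
eef_rot: [0.977, 0.212, 0.0, 0.0]
ft_force: [-0.1, 0.5, -3.2]
grip_width: 0.0658
```

```bash
python3 -c "
from fit import *
legs()
fit(cloud(look('wrist')))"
```

```text
at [0.5586 0.221  0.1437] th 24.51 tilt [0. 0.] w 0.0658 t 25.4
  tilt fix (first) [ 0.0001 -0.0002]
lip top z 0.1712 expected 0.1717 X max [0.089  0.0899]
  pitch slope lip 0.051
  lip Y [-0.0282  0.0306]
+y 1164 rail X pct 2,50,98 [0.0768 0.0798 0.0827] meanY 0.065
-y 1157 rail X pct 2,50,98 [0.0772 0.0802 0.083 ] meanY -0.065
rail line X=0.0799 + -0.0023 Y, turn theta by 0.13 deg
```

Call:
step_arm([
  [[0,0,0.4,0,0,0],[0,0,0.4,0,0,0],[0,0,0.4,0,0,0],[0,0,0.2,0,0,0],[0,0,0,0,0,0],[0,0,0,0,0,0]],
])

```text
t: 26.0
tool_pos: [0.5588, 0.2211, 0.1288]
eef_rot: [0.977, 0.212, 0.0, -0.0]
ft_force: [-0.2, 0.6, -3.7]
grip_width: 0.0658
```

```bash
python3 -c "
from fit import *
legs();print(manip.get_obs()['ft_force'])
fit(cloud(look('wrist')))"
```

```text
at [0.5588 0.2211 0.1288] th 24.51 tilt [0.001 0.   ] w 0.0658 t 26.0
  tilt fix (first) [ 0.0002 -0.0009]
[-0.24813587  0.56265923 -3.70681902]
lip top z 0.1562 expected 0.1568 X max [0.0888 0.0898]
  pitch slope lip 0.028
  lip Y [-0.0429  0.043 ]
+y 1358 rail X pct 2,50,98 [0.077  0.0798 0.0826] meanY 0.065
-y 1361 rail X pct 2,50,98 [0.0768 0.0797 0.0825] meanY -0.065
rail line X=0.0798 + -0.0002 Y, turn theta by 0.01 deg
```

Call:
step_arm([
  [[0,0,0.15,0,0,0],[0,0,0.1,0,0,0],[0,0,0.05,0,0,0],[0,0,0,0,0,0]],
])

```text
t: 26.45
tool_pos: [0.5593, 0.2213, 0.1263]
eef_rot: [0.977, 0.212, 0.001, -0.0]
ft_force: [0.2, 0.6, -2.2]
grip_width: 0.0656
```

Call:
step_arm([
  [[0.08,0,0.25,0,0.03,0],[0.1,0,0.25,0,0.03,0],[0.1,0,0.25,0,0.03,0],[0.08,0,0.2,0,0.02,0],[0,0,0,0,0,0]],
])

```text
t: 26.95
tool_pos: [0.5607, 0.2218, 0.1175]
eef_rot: [0.976, 0.212, 0.054, -0.012]
ft_force: [0.9, 0.7, -2.0]
grip_width: 0.0661
```

```bash
python3 -c "
from fit import *
legs();o=manip.get_obs();print(o['ft_force'],o['moment'])"
```

```text
at [0.5607 0.2218 0.1175] th 24.53 tilt [0.1   0.046] w 0.0661 t 26.9
  tilt fix (first) [ 0.0002 -0.1102]
[ 0.88916082  0.68540329 -2.04617289] [ 0.03435285 -0.06185693  0.03370252]
```

Call:
step_arm([
  [[0,0,0,0,0,0],[0,0,0,0,0,0],[0,0,0,0,0,0],[0,0,0,0,0,0],[0,0,0,0,0,0],[0,0,-0.5,0,0,0],[0,0,-2,0,0,0],[0,0,-3,0,0,0],[0,0,-3,0,0,0],[0,0,-3,0,0,0],[0,0,-1,0,0,0],[0,0,0,0,-0.11,0],[0,0,0,0,0,0]],
], claw=1)

```text
t: 28.25
tool_pos: [0.5479, 0.216, 0.2485]
eef_rot: [0.977, 0.212, -0.001, 0.0]
ft_force: [0.0, 0.2, 0.3]
grip_width: 0.0912
```

```bash
python3 -c "
from h import *
legs((.5,.0,.26,24.5),(.555,-.405,.20,0))
d=look('wrist');cv2.imwrite('pics/w5.png',d['color'])
d=look('scene');cv2.imwrite('pics/s5.png',cv2.resize(d['color'][205:385,330:545],None,fx=3,fy=3))
"
```

```text
at [0.5479 0.216  0.2485] th 24.53 tilt [-0.001 -0.001] w 0.0912 t 28.2
  turn wz 0.000  shift cm -13.31 17.67 -1.15
  turn wz 0.428  shift cm 5.50 40.50 6.00
  tilt fix (first) [0.0005 0.0013]
```

View pics/w5.png

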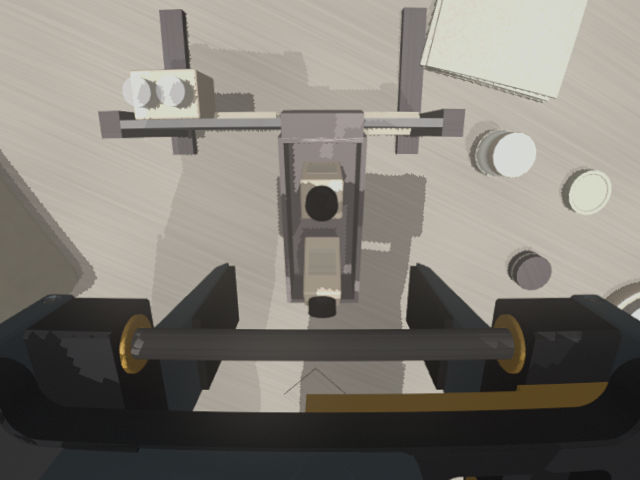

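View pics/s5.png

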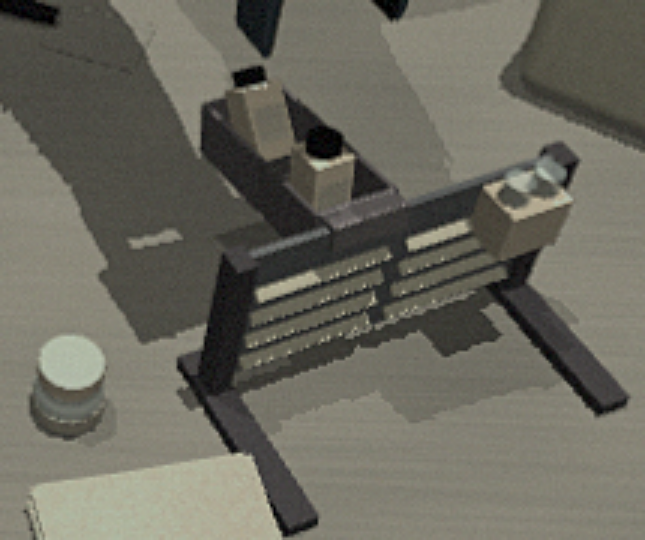

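The bin hangs on the rail with its lip at (280–365, 110–140), clear of the rack, and both bottles are in it. The rear one leans on the end wall, which is stable. Next the dishes: moving towards the one at (0.553, -0.407), stopping 5 cm short to look.

Call:
step_arm([
  [[-1.5,2,0,0,0,0],[-2.6,3.5,0,0,0,0],[-2.6,3.5,0,0,0,0],[-2.6,3.5,0,0,0,0],[-2.6,3.5,0,0,0,0],[-1,1.5,0,0,0,0.1],[0,0,0,0,0,0.14],[0,0,0,0,0,0.12],[0,0,0,0,0,0.06],[0,2,0.5,0,0,0],[0,4,0.5,0,0,0],[0,4,0.5,0,0,0],[0,4,0.5,0,0,0],[0,4,0.5,0,0,0],[0,4,0.5,0,0,0],[0,4,0.5,0,0,0],[0,4,0.5,0,0,0],[0,3,0,0,0,0],[0,1.5,0,0,0,0],[0,0.5,0,0,0,0]],
])

```text
t: 30.35
tool_pos: [0.4824, -0.3648, 0.1848]
eef_rot: [1.0, -0.004, 0.01, -0.001]
ft_force: [-0.1, -0.1, 0.2]
grip_width: 0.0914
```

```bash
cat >> h.py <<'E'
def discs(C):
    """discs on the bench: (ztop, centre by circle fit, diameter)"""
    from scipy.ndimage import label
    z=C[...,2];m=(z>.009)&(z<.2)&(C[...,0]>.3)&(C[...,0]<.85)&(C[...,1]>-.55)&(C[...,1]<.12)
    L,k=label(m)
    for i in range(1,k+1):
        p=C[L==i]
        if len(p)<150: continue
        zt=np.percentile(p[:,2],95);q=p[p[:,2]>zt-.005][:,:2].astype(np.float32)
        if len(q)<50: continue
        c,rad=cv2.minEnclosingCircle(q)
        if rad<.08: print("  disc ztop %.3f centre %.4f %.4f mean %.4f %.4f dia %.4f"%(zt,*c,*q.mean(0),2*rad))
E
python3 - <<'E'
from h import *
legs((.553,-.407,.004,0))
for n in ["wrist","top"]:
    print(n);discs(cloud(look(n)))
E
```

```text
at [ 0.4824 -0.3648  0.1848] th -0.41 tilt [0.02  0.002] w 0.0914 t 30.4
  turn wz -0.007  shift cm 7.06 4.22 18.08
  tilt fix (first) [-0.0017 -0.02  ]
wrist
  disc ztop 0.017 centre 0.6833 -0.0787 mean 0.6846 -0.0781 dia 0.0376
  disc ztop 0.041 centre 0.5752 -0.2539 mean 0.5767 -0.2550 dia 0.1213
  disc ztop 0.025 centre 0.5829 -0.0571 mean 0.5818 -0.0660 dia 0.0465
  disc ztop 0.017 centre 0.5475 -0.3807 mean 0.5477 -0.3801 dia 0.0546
  disc ztop 0.199 centre 0.4849 -0.3135 mean 0.4897 -0.3162 dia 0.0339
  disc ztop 0.199 centre 0.4841 -0.4124 mean 0.4893 -0.4103 dia 0.0338
  disc ztop 0.017 centre 0.4061 -0.1990 mean 0.4101 -0.1963 dia 0.0553
top
  disc ztop 0.148 centre 0.8091 -0.5195 mean 0.8124 -0.5244 dia 0.0644
  disc ztop 0.023 centre 0.7966 0.0861 mean 0.7990 0.0832 dia 0.1235
  disc ztop 0.124 centre 0.7135 -0.3617 mean 0.7136 -0.3608 dia 0.0281
  disc ztop 0.059 centre 0.6655 -0.5429 mean 0.6661 -0.5422 dia 0.1020
  disc ztop 0.018 centre 0.6964 -0.0685 mean 0.6968 -0.0683 dia 0.0544
  disc ztop 0.057 centre 0.6863 0.0601 mean 0.6866 0.0603 dia 0.0469
  disc ztop 0.042 centre 0.5733 -0.2557 mean 0.5732 -0.2550 dia 0.1200
  disc ztop 0.026 centre 0.5815 -0.0577 mean 0.5816 -0.0575 dia 0.0456
  disc ztop 0.017 centre 0.5498 -0.3807 mean 0.5583 -0.3832 dia 0.0529
  disc ztop 0.017 centre 0.4043 -0.2007 mean 0.4041 -0.2009 dia 0.0534
```

Dish B was knocked to (0.5475, -0.3805), close to the plate, so I'll turn the jaws along x (θ = 90°).

Call:
step_arm([
  [[0,0,0,-0.002,-0.02,-0.08],[0,0,0,0,0,-0.14],[0,0,0,0,0,-0.14],[0,0,0,0,0,-0.14],[0,0,0,0,0,-0.14],[0,0,0,0,0,-0.14],[0,0,0,0,0,-0.14],[0,0,0,0,0,-0.14],[0,0,0,0,0,-0.14],[0,0,0,0,0,-0.14],[0,0,0,0,0,-0.14],[0,0,0,0,0,-0.06],[0,0,0,0,0,0]],
])

```text
t: 31.75
tool_pos: [0.4844, -0.3424, 0.1854]
eef_rot: [0.691, 0.722, 0.001, 0.001]
ft_force: [0.1, -1.2, -0.5]
grip_width: 0.091
```

Run:
```python
from h import *
legs((.5477,-.3805,.08,90),(.5477,-.3805,.005,90))
```

```text
at [ 0.4844 -0.3424  0.1854] th 92.51 tilt [ 0.002 -0.001] w 0.091 t 31.8
  turn wz 0.044  shift cm -3.81 6.33 10.54
  turn wz -0.000  shift cm 0.00 0.00 7.50
  tilt fix (first) [0.0022 0.0008]
```

Call:
step_arm([
  [[0,0,0,0.002,0,0.044],[-0.7,1.2,1.5,0,0,0],[-1.2,2,3,0,0,0],[-1.1,1.8,3,0,0,0],[-0.5,0.8,1.8,0,0,0],[-0.2,0.3,0.8,0,0,0],[0,0.1,0.3,0,0,0],[0,0,0,0,0,0]],
])

```text
t: 32.55
tool_pos: [0.5502, -0.3734, 0.0806]
eef_rot: [0.711, 0.703, 0.0, 0.002]
ft_force: [-0.6, -0.0, 1.3]
grip_width: 0.0911
```

Run:
```python
from h import *
legs((.5477,-.3805,.005,90))
```

```text
at [ 0.5502 -0.3734  0.0806] th 89.35 tilt [ 0.004 -0.003] w 0.0911 t 32.5
  turn wz -0.011  shift cm -0.71 -0.25 7.56
  tilt fix (first) [0.0039 0.0026]
```

Call:
step_arm([
  [[-0.4,-0.15,1,0.004,0.003,-0.01],[-0.2,0,2,0,0,0],[0,0,2,0,0,0],[0,0,1.2,0,0,0],[0,0,0.5,0,0,0],[0,0,0,0,0,0],[0,0,0,0,0,0]],
])

```text
t: 33.25
tool_pos: [0.5482, -0.3803, 0.0109]
eef_rot: [0.708, 0.706, 0.0, 0.001]
ft_force: [0.2, 0.3, 0.3]
grip_width: 0.0913
```

Run:
```python
from h import *
legs((.5477,-.3805,.005,90))
```

```text
at [ 0.5482 -0.3803  0.0109] th 89.89 tilt [ 0.002 -0.001] w 0.0913 t 33.2
  turn wz -0.002  shift cm -0.02 -0.05 0.59
  tilt fix (first) [0.002  0.0012]
```

Call:
step_arm([
  [[0,0,0.4,0.002,0.001,0],[0,0,0.2,0,0,0],[0,0,0,0,0,0]],
])

```text
t: 33.55
tool_pos: [0.549, -0.3809, 0.0059]
eef_rot: [0.708, 0.706, 0.0, 0.001]
ft_force: [-0.7, 0.3, -0.5]
grip_width: 0.0915
```

Call:
step_arm([
  [[0,0,0,0,0,0],[0,0,0,0,0,0],[0,0,0,0,0,0],[0,0,0,0,0,0],[0,0,0,0,0,0],[0,0,0,0,0,0],[0,0,0,0,0,0],[0,0,0,0,0,0]],
], claw=0, force=25)

```text
t: 34.35
tool_pos: [0.5494, -0.3811, 0.0067]
eef_rot: [0.708, 0.707, 0.0, 0.002]
ft_force: [0.5, -0.7, 0.2]
grip_width: 0.0532
```

Run:
```python
from h import *
legs((.5477,-.3805,.11,90),(.575,-.2545,.11,90))
```

```text
at [ 0.5494 -0.3811  0.0067] th 89.9 tilt [ 0.003 -0.002] w 0.0532 t 34.4
  turn wz -0.002  shift cm 0.06 -0.17 -10.33
  turn wz -0.000  shift cm 12.60 2.73 -0.00
  tilt fix (first) [0.0025 0.0021]
```

Call:
step_arm([
  [[0,0,-1,0.002,0.002,0],[0,0,-2.5,0,0,0],[0,0,-2.5,0,0,0],[0,0,-1,0,0,0],[2,0.4,-0.3,0,0,0],[3,0.7,0,0,0,0],[3,0.7,0,0,0,0],[2,0.5,0,0,0,0],[1.2,0.2,0,0,0,0],[0.6,0.1,0,0,0,0],[0.2,0,0,0,0,0],[0,0,0,0,0,0]],
])

```text
t: 35.55
tool_pos: [0.5751, -0.2529, 0.0823]
eef_rot: [0.708, 0.706, -0.0, -0.001]
ft_force: [-0.3, -0.1, 0.1]
grip_width: 0.0532
```

Run:
```python
from h import *
legs((.575,-.2545,.0475,90))
```

```text
at [ 0.5751 -0.2529  0.0823] th 89.86 tilt [-0.002  0.002] w 0.0532 t 35.5
  turn wz -0.002  shift cm -0.16 -0.01 3.48
  tilt fix (first) [-0.0022 -0.0018]
```

Call:
step_arm([
  [[-0.1,0,0.8,-0.002,-0.002,0],[0,0,1,0,0,0],[0,0,0.8,0,0,0],[0,0,0.4,0,0,0],[0,0,0.1,0,0,0],[0,0,0,0,0,0]],
])

```text
t: 36.15
tool_pos: [0.574, -0.2561, 0.0473]
eef_rot: [0.709, 0.705, -0.0, -0.001]
ft_force: [0.2, 0.6, -0.2]
grip_width: 0.0531
```

Run:
```python
from h import *
legs((.575,-.2545,.047,90))
```

```text
at [ 0.574  -0.2561  0.0473] th 89.7 tilt [-0.001  0.   ] w 0.0531 t 36.1
  turn wz -0.005  shift cm 0.16 0.10 0.03
  tilt fix (first) [-0.0013 -0.0001]
```

Call:
step_arm([
  [[0.12,0.08,0.03,-0.001,0,0],[0,0,0,0,0,0],[0,0,0,0,0,0]],
])

```text
t: 36.45
tool_pos: [0.5753, -0.255, 0.0475]
eef_rot: [0.709, 0.705, 0.0, 0.0]
ft_force: [-0.0, -0.5, -0.6]
grip_width: 0.053
```

Call:
step_arm([
  [[0,0,0,0,0,0],[0,0,0,0,0,0],[0,0,0,0,0,0],[0,0,0,0,0,0],[0,0,-0.3,0,0,0],[0,0,-2,0,0,0],[0,0,-4,0,0,0],[0,0,-4,0,0,0],[0,0,-2,0,0,0],[0,-2.5,-1,0,0,0],[0,-4,0,0,0,0],[0,-4,0,0,0,0],[-0.5,-2,0,0,0,0],[-0.5,-1,0,0,0,0],[0,-0.3,0,0,0,0],[0,0,0,0,0,0]],
], claw=1)

```text
t: 38.05
tool_pos: [0.4341, -0.2647, 0.189]
eef_rot: [0.709, 0.706, 0.001, 0.002]
ft_force: [-0.2, 0.2, 0.8]
grip_width: 0.0912
```

Run:
```python
from h import *
for n in ["wrist","top"]:
    print(n);discs(cloud(look(n)))
legs((.406,-.2,.08,90))
```

```text
wrist
  disc ztop 0.025 centre 0.5832 -0.0682 mean 0.5825 -0.0728 dia 0.0371
  disc ztop 0.017 centre 0.6982 -0.0666 mean 0.6977 -0.0744 dia 0.0563
  disc ztop 0.017 centre 0.4057 -0.1990 mean 0.4056 -0.1987 dia 0.0544
  disc ztop 0.056 centre 0.5410 -0.2621 mean 0.5621 -0.2539 dia 0.1264
  disc ztop 0.200 centre 0.3853 -0.2621 mean 0.3877 -0.2572 dia 0.0354
  disc ztop 0.083 centre 0.7217 -0.3359 mean 0.7213 -0.3358 dia 0.0274
top
  disc ztop 0.148 centre 0.8068 -0.5201 mean 0.8124 -0.5243 dia 0.0701
  disc ztop 0.103 centre 0.8481 -0.1985 mean 0.8468 -0.1993 dia 0.0349
  disc ztop 0.022 centre 0.7979 0.0861 mean 0.7995 0.0825 dia 0.1218
  disc ztop 0.125 centre 0.7148 -0.3609 mean 0.7134 -0.3605 dia 0.0294
  disc ztop 0.017 centre 0.6961 -0.0685 mean 0.6962 -0.0686 dia 0.0540
  disc ztop 0.057 centre 0.6861 0.0601 mean 0.6861 0.0608 dia 0.0463
  disc ztop 0.055 centre 0.5745 -0.2555 mean 0.5740 -0.2557 dia 0.0552
  disc ztop 0.026 centre 0.5818 -0.0576 mean 0.5817 -0.0578 dia 0.0452
  disc ztop 0.017 centre 0.4042 -0.2007 mean 0.4035 -0.2016 dia 0.0535
at [ 0.4346 -0.2647  0.1889] th 89.78 tilt [ 0.004 -0.003] w 0.091 t 38.1
  turn wz -0.004  shift cm 6.47 -2.86 10.89
  tilt fix (first) [0.0043 0.0025]
```

Dish 1 is centred to about 1 mm in the same view. On to dish C at (0.4057, -0.199).

Call:
step_arm([
  [[1,-0.5,1.5,0.004,0.002,0],[2,-0.9,3,0,0,0],[1.8,-0.8,3,0,0,0],[1,-0.4,1.8,0,0,0],[0.5,-0.2,0.8,0,0,0],[0.1,0,0.2,0,0,0],[0,0,0,0,0,0]],
])

```text
t: 38.85
tool_pos: [0.4068, -0.1951, 0.0784]
eef_rot: [0.708, 0.707, -0.001, -0.001]
ft_force: [-0.2, -0.2, 0.4]
grip_width: 0.091
```

Run:
```python
from h import *
legs((.4057,-.199,.006,90))
```

```text
at [ 0.4068 -0.1951  0.0784] th 89.93 tilt [-0.002  0.   ] w 0.091 t 38.9
  turn wz -0.001  shift cm -0.39 -0.11 7.24
  tilt fix (first) [-0.002  -0.0005]
```

Call:
step_arm([
  [[-0.25,-0.1,1,-0.002,0,0],[-0.1,0,2,0,0,0],[0,0,2,0,0,0],[0,0,1.2,0,0,0],[0,0,0.5,0,0,0],[0,0,0,0,0,0],[0,0,0,0,0,0]],
])

```text
t: 39.55
tool_pos: [0.4102, -0.2031, 0.0111]
eef_rot: [0.708, 0.706, 0.001, 0.004]
ft_force: [0.2, -0.3, 0.4]
grip_width: 0.0911
```

Run:
```python
from h import *
legs((.4057,-.199,.006,90))
```

```text
at [ 0.4102 -0.2031  0.0111] th 89.85 tilt [ 0.008 -0.004] w 0.0911 t 39.5
  turn wz -0.003  shift cm 0.41 -0.45 0.51
  tilt fix (first) [0.0082 0.0039]
```

Call:
step_arm([
  [[0.25,-0.3,0.3,0.008,0.004,0],[0.1,-0.1,0.15,0,0,0],[0,0,0,0,0,0]],
])

```text
t: 39.85
tool_pos: [0.4068, -0.1998, 0.0077]
eef_rot: [0.708, 0.706, 0.0, 0.001]
ft_force: [-0.0, -0.1, 0.6]
grip_width: 0.0913
```

Call:
step_arm([
  [[0,0,0,0,0,0],[0,0,0,0,0,0],[0,0,0,0,0,0],[0,0,0,0,0,0],[0,0,0,0,0,0],[0,0,0,0,0,0],[0,0,0,0,0,0],[0,0,0,0,0,0]],
], claw=0)

```text
t: 40.65
tool_pos: [0.4072, -0.1999, 0.0082]
eef_rot: [0.708, 0.706, 0.0, 0.001]
ft_force: [0.4, 0.6, 0.4]
grip_width: 0.0534
```

Run:
```python
from h import *
legs((.4057,-.199,.10,90),(.575,-.2545,.1,90))
```

```text
at [ 0.4072 -0.1999  0.0082] th 89.86 tilt [ 0.002 -0.001] w 0.0534 t 40.6
  turn wz -0.002  shift cm 0.09 -0.15 -9.18
  turn wz -0.000  shift cm -5.55 16.93 -0.00
  tilt fix (first) [0.0025 0.0012]
```

Call:
step_arm([
  [[0,0,-1,0.002,0.001,0],[0,0,-3,0,0,0],[0,0,-3,0,0,0],[0,0,-1.5,0,0,0],[-0.6,2,-0.5,0,0,0],[-1.1,3.5,0,0,0,0],[-1.1,3.5,0,0,0,0],[-1.1,3.2,0,0,0,0],[-0.8,2.2,0,0,0,0],[-0.4,1.2,0,0,0,0],[-0.2,0.5,0,0,0,0],[0,0.1,0,0,0,0],[0,0,0,0,0,0]],
])

```text
t: 41.95
tool_pos: [0.5724, -0.2539, 0.1089]
eef_rot: [0.708, 0.706, -0.0, -0.0]
ft_force: [-0.3, -0.1, -0.4]
grip_width: 0.0529
```

Run:
```python
from h import *
legs((.575,-.255,.065,90))
```

```text
at [ 0.5724 -0.2539  0.1089] th 89.85 tilt [-0.  0.] w 0.0529 t 42.0
  turn wz -0.003  shift cm -0.11 0.26 4.39
  tilt fix (first) [-0.0001 -0.0001]
```

Call:
step_arm([
  [[-0.1,0.2,1,0,0,0],[0,0.05,1.2,0,0,0],[0,0,1,0,0,0],[0,0,0.5,0,0,0],[0,0,0.1,0,0,0],[0,0,0,0,0,0]],
])

```text
t: 42.55
tool_pos: [0.5718, -0.2538, 0.0662]
eef_rot: [0.708, 0.706, -0.001, -0.002]
ft_force: [0.0, -0.2, 0.1]
grip_width: 0.0527
```

Run:
```python
from h import *
legs((.575,-.255,.0645,90))
```

```text
at [ 0.5718 -0.2538  0.0662] th 89.82 tilt [-0.003  0.002] w 0.0527 t 42.5
  turn wz -0.003  shift cm -0.12 0.32 0.17
  tilt fix (first) [-0.0034 -0.0016]
```

Call:
step_arm([
  [[-0.1,0.2,0,-0.003,-0.002,0],[0,0.1,0.05,0,0,0],[0,0,0.1,0,0,0],[0,0,0,0,0,0]],
])

```text
t: 42.95
tool_pos: [0.5757, -0.2552, 0.0655]
eef_rot: [0.708, 0.706, 0.0, 0.001]
ft_force: [0.1, 1.3, -0.4]
grip_width: 0.0529
```

Run:
```python
from h import *
legs((.575,-.255,.0645,90))
```

```text
at [ 0.5757 -0.2552  0.0655] th 89.82 tilt [ 0.001 -0.001] w 0.0529 t 43.0
  turn wz -0.003  shift cm 0.02 -0.07 0.10
  tilt fix (first) [0.0012 0.0012]
```

Call:
step_arm([
  [[0,0,0.1,0,0,0],[0,0,0.03,0,0,0],[0,0,0,0,0,0]],
])

```text
t: 43.25
tool_pos: [0.5759, -0.2553, 0.0645]
eef_rot: [0.708, 0.706, 0.0, 0.001]
ft_force: [0.4, -0.2, -0.9]
grip_width: 0.053
```

Call:
step_arm([
  [[0,0,0,0,0,0],[0,0,0,0,0,0],[0,0,0,0,0,0],[0,0,0,0,0,0],[0,0,-0.3,0,0,0],[0,0,-2,0,0,0],[0,0,-4,0,0,0],[0,0,-4,0,0,0],[0,0,-1.5,0,0,0],[2,2,0,0,0,0],[3.5,3.5,0,0,0,0],[3,3,0,0,0,0],[2,2,0,0,0,0],[1,0.9,0,0,0,0],[0.3,0.3,0,0,0,0],[0,0,0,0,0,0]],
], claw=1)

```text
t: 44.85
tool_pos: [0.6954, -0.134, 0.187]
eef_rot: [0.709, 0.705, -0.0, 0.0]
ft_force: [-0.4, -0.6, 0.1]
grip_width: 0.0913
```

Run:
```python
from h import *
for n in ["wrist","top"]:
    print(n);discs(cloud(look(n)))
legs((.698,-.067,.08,90))
```

```text
wrist
  disc ztop 0.056 centre 0.6885 0.0503 mean 0.6881 0.0454 dia 0.0372
  disc ztop 0.021 centre 0.8038 0.0596 mean 0.7989 0.0525 dia 0.0926
  disc ztop 0.025 centre 0.5836 -0.0562 mean 0.5840 -0.0554 dia 0.0466
  disc ztop 0.017 centre 0.6989 -0.0664 mean 0.6984 -0.0660 dia 0.0546
  disc ztop 0.090 centre 0.8469 -0.1944 mean 0.8442 -0.1904 dia 0.0345
  disc ztop 0.196 centre 0.6461 -0.1314 mean 0.6489 -0.1262 dia 0.0353
  disc ztop 0.199 centre 0.7457 -0.1314 mean 0.7430 -0.1265 dia 0.0349
  disc ztop 0.072 centre 0.5962 -0.2673 mean 0.5970 -0.2666 dia 0.0254
  disc ztop 0.031 centre 0.7154 -0.3351 mean 0.7157 -0.3312 dia 0.0346
top
  disc ztop 0.148 centre 0.8035 -0.5178 mean 0.8131 -0.5251 dia 0.0718
  disc ztop 0.022 centre 0.7972 0.0859 mean 0.7995 0.0823 dia 0.1210
  disc ztop 0.125 centre 0.7137 -0.3614 mean 0.7132 -0.3607 dia 0.0283
  disc ztop 0.057 centre 0.6860 0.0604 mean 0.6857 0.0601 dia 0.0463
  disc ztop 0.071 centre 0.5754 -0.2683 mean 0.5759 -0.2740 dia 0.0464
at [ 0.6949 -0.1347  0.1871] th 89.65 tilt [ 0.    -0.001] w 0.0915 t 45.0
  turn wz -0.006  shift cm 6.77 0.31 10.71
  tilt fix (first) [0.0003 0.001 ]
```

Call:
step_arm([
  [[1,0.1,1.5,0,0.001,-0.006],[2,0.1,3,0,0,0],[1.9,0.1,3,0,0,0],[1,0.1,1.8,0,0,0],[0.4,0,0.8,0,0,0],[0.1,0,0.2,0,0,0],[0,0,0,0,0,0]],
])

```text
t: 45.65
tool_pos: [0.6966, -0.0717, 0.0784]
eef_rot: [0.708, 0.706, -0.0, 0.0]
ft_force: [0.8, -0.0, 0.2]
grip_width: 0.0915
```

Run:
```python
from h import *
legs((.6987,-.0665,.006,90))
```

```text
at [ 0.6966 -0.0717  0.0784] th 89.77 tilt [ 0.    -0.001] w 0.0915 t 45.6
  turn wz -0.004  shift cm 0.52 0.21 7.24
  tilt fix (first) [0.0002 0.0005]
```

Call:
step_arm([
  [[0.3,0.15,1,0,0,0],[0.15,0,2,0,0,0],[0,0,2,0,0,0],[0,0,1.2,0,0,0],[0,0,0.5,0,0,0],[0,0,0,0,0,0],[0,0,0,0,0,0]],
])

```text
t: 46.35
tool_pos: [0.6994, -0.0687, 0.0068]
eef_rot: [0.709, 0.705, 0.001, 0.001]
ft_force: [-0.3, 0.0, 0.1]
grip_width: 0.0915
```

Run:
```python
from h import *
legs((.6987,-.0665,.006,90))
```

```text
at [ 0.6994 -0.0687  0.0068] th 89.68 tilt [ 0.002 -0.001] w 0.0915 t 46.4
  turn wz -0.006  shift cm 0.22 -0.07 0.08
  tilt fix (first) [0.0024 0.0009]
```

Call:
step_arm([
  [[0.2,-0.05,0,0.002,0.001,0],[0,0,0,0,0,0],[0,0,0,0,0,0],[0,0,0,0,0,0]],
])

```text
t: 46.75
tool_pos: [0.7, -0.0666, 0.0087]
eef_rot: [0.709, 0.705, 0.001, 0.001]
ft_force: [-0.7, -0.1, -0.2]
grip_width: 0.0911
```

Call:
step_arm([
  [[0,0,0,0,0,0],[0,0,0,0,0,0],[0,0,0,0,0,0],[0,0,0,0,0,0],[0,0,0,0,0,0],[0,0,0,0,0,0],[0,0,0,0,0,0],[0,0,0,0,0,0]],
], claw=0)

```text
t: 47.55
tool_pos: [0.7003, -0.0667, 0.0093]
eef_rot: [0.709, 0.705, 0.001, 0.001]
ft_force: [-1.0, 0.3, 0.7]
grip_width: 0.0531
```

Run:
```python
from h import *
legs((.6987,-.0665,.12,90),(.575,-.2555,.12,90))
d=look("top");discs(cloud(d));discs(cloud(look("scene")))
```

```text
at [ 0.7003 -0.0667  0.0093] th 89.69 tilt [ 0.004 -0.   ] w 0.0531 t 47.5
  turn wz -0.005  shift cm 0.02 -0.16 -11.07
  turn wz -0.000  shift cm -18.90 -12.37 -0.00
  tilt fix (first) [0.0035 0.0002]
  disc ztop 0.148 centre 0.8064 -0.5196 mean 0.8127 -0.5245 dia 0.0698
  disc ztop 0.104 centre 0.8475 -0.1983 mean 0.8467 -0.1996 dia 0.0346
  disc ztop 0.022 centre 0.7979 0.0874 mean 0.7991 0.0826 dia 0.1198
  disc ztop 0.124 centre 0.7140 -0.3613 mean 0.7137 -0.3608 dia 0.0281
  disc ztop 0.057 centre 0.6862 0.0606 mean 0.6889 0.0648 dia 0.0458
  disc ztop 0.071 centre 0.5747 -0.2563 mean 0.5748 -0.2561 dia 0.0540
  disc ztop 0.147 centre 0.8066 -0.5198 mean 0.8134 -0.5227 dia 0.0753
  disc ztop 0.071 centre 0.5760 -0.2559 mean 0.5771 -0.2571 dia 0.0576
  disc ztop 0.196 centre 0.7062 -0.0655 mean 0.7258 -0.0634 dia 0.0734
  disc ztop 0.124 centre 0.7162 -0.3620 mean 0.7172 -0.3613 dia 0.0299
  disc ztop 0.056 centre 0.6878 0.0622 mean 0.6886 0.0609 dia 0.0495
  disc ztop 0.022 centre 0.7988 0.0865 mean 0.8026 0.0823 dia 0.1212
```

Call:
step_arm([
  [[0,0,-1,0.003,0,0],[0,0,-3,0,0,0],[0,0,-3,0,0,0],[0,0,-3,0,0,0],[-1.5,-1,-1,0,0,0],[-3,-2,0,0,0,0],[-3.5,-2.3,0,0,0,0],[-3.5,-2.3,0,0,0,0],[-3,-2,0,0,0,0],[-2,-1.3,0,0,0,0],[-1,-0.7,0,0,0,0],[-0.5,-0.3,0,0,0,0],[-0.1,0,0,0,0,0],[0,0,0,0,0,0]],
])

```text
t: 49.05
tool_pos: [0.5708, -0.2558, 0.1254]
eef_rot: [0.709, 0.705, -0.001, -0.001]
ft_force: [0.1, 0.5, -0.2]
grip_width: 0.0533
```

Run:
```python
from h import *
legs((.5747,-.255,.082,90))
```

```text
at [ 0.5708 -0.2558  0.1254] th 89.74 tilt [-0.002 -0.   ] w 0.0533 t 49.0
  turn wz -0.005  shift cm 0.08 0.39 4.34
  tilt fix (first) [-0.002   0.0001]
```

Call:
step_arm([
  [[0.05,0.25,1,-0.002,0,-0.004],[0,0.1,1.2,0,0,0],[0,0,1,0,0,0],[0,0,0.5,0,0,0],[0,0,0,0,0,0],[0,0,0,0,0,0]],
])

```text
t: 49.65
tool_pos: [0.5756, -0.2523, 0.0833]
eef_rot: [0.706, 0.708, -0.0, -0.001]
ft_force: [0.1, 0.3, -0.5]
grip_width: 0.0531
```

Run:
```python
from h import *
legs((.5747,-.255,.082,90))
```

```text
at [ 0.5756 -0.2523  0.0833] th 90.2 tilt [-0.002  0.001] w 0.0531 t 49.6
  turn wz 0.003  shift cm -0.27 -0.09 0.13
  tilt fix (first) [-0.0017 -0.0009]
```

Call:
step_arm([
  [[-0.25,-0.07,0,-0.002,-0.001,0],[0,0,0.1,0,0,0],[0,0,0.05,0,0,0],[0,0,0,0,0,0]],
])

```text
t: 50.05
tool_pos: [0.5753, -0.2554, 0.0828]
eef_rot: [0.706, 0.708, 0.0, 0.001]
ft_force: [-0.5, 0.0, -0.8]
grip_width: 0.0531
```

Run:
```python
from h import *
legs((.5747,-.255,.082,90));print(manip.get_obs()["ft_force"])
```

```text
at [ 0.5753 -0.2554  0.0828] th 90.19 tilt [ 0.002 -0.001] w 0.0531 t 50.0
  turn wz 0.003  shift cm 0.04 -0.06 0.08
  tilt fix (first) [0.002  0.0009]
[-0.50011667  0.0022935  -0.77875873]
```

Lower the last millimetre, release, then towards the weight at (0.5836, -0.0562), stopping short to look.

Call:
step_arm([
  [[0,0,0.1,0,0,0],[0,0,0.05,0,0,0],[0,0,0,0,0,0]],
])

```text
t: 50.35
tool_pos: [0.5755, -0.2555, 0.0815]
eef_rot: [0.706, 0.708, 0.0, 0.001]
ft_force: [-0.1, 0.1, -0.5]
grip_width: 0.0531
```

Call:
step_arm([
  [[0,0,0,0,0,0],[0,0,0,0,0,0],[0,0,0,0,0,0],[0,0,0,0,0,0],[0,0,-0.3,0,0,0],[0,0,-2,0,0,0],[0,0,-4,0,0,0],[0,0,-3,0,0,0],[0,0,-1,0,0,0],[2,0.1,0,0,0,0],[3.5,0.2,0,0,0,0],[3,0.2,0,0,0,0],[2,0.1,0,0,0,0],[1,0,0,0,0,0],[0.4,0,0,0,0,0],[0,0,0,0,0,0]],
], claw=1)

```text
t: 51.95
tool_pos: [0.5774, -0.1274, 0.1823]
eef_rot: [0.706, 0.708, -0.001, -0.002]
ft_force: [-0.3, 0.2, 0.0]
grip_width: 0.0912
```

Run:
```python
from h import *
for n in ["wrist","top"]:
    print(n);discs(cloud(look(n)))
legs((.5836,-.0562,.09,90))
```

```text
wrist
  disc ztop 0.056 centre 0.6881 0.0576 mean 0.6876 0.0496 dia 0.0448
  disc ztop 0.021 centre 0.8027 0.0650 mean 0.8005 0.0588 dia 0.0960
  disc ztop 0.025 centre 0.5832 -0.0560 mean 0.5832 -0.0557 dia 0.0464
  disc ztop 0.199 centre 0.5281 -0.1236 mean 0.5308 -0.1184 dia 0.0327
  disc ztop 0.199 centre 0.6275 -0.1234 mean 0.6251 -0.1187 dia 0.0327
  disc ztop 0.095 centre 0.8475 -0.1896 mean 0.8465 -0.1842 dia 0.0014
  disc ztop 0.041 centre 0.5746 -0.2310 mean 0.5745 -0.2154 dia 0.1101
  disc ztop 0.088 centre 0.5759 -0.2555 mean 0.5757 -0.2548 dia 0.0547
top
  disc ztop 0.148 centre 0.8100 -0.5223 mean 0.8129 -0.5247 dia 0.0637
  disc ztop 0.103 centre 0.8472 -0.1993 mean 0.8468 -0.2002 dia 0.0324
  disc ztop 0.022 centre 0.7997 0.0858 mean 0.8000 0.0824 dia 0.1180
  disc ztop 0.124 centre 0.7139 -0.3609 mean 0.7136 -0.3608 dia 0.0275
  disc ztop 0.057 centre 0.6862 0.0606 mean 0.6859 0.0603 dia 0.0465
  disc ztop 0.087 centre 0.5724 -0.2655 mean 0.5719 -0.2727 dia 0.0487
at [ 0.5776 -0.1282  0.1825] th 90.1 tilt [-0.004  0.001] w 0.0911 t 52.0
  turn wz 0.002  shift cm 7.20 0.60 9.25
  tilt fix (first) [-0.0044 -0.0015]
```

Call:
step_arm([
  [[1,0.1,1.5,-0.004,-0.001,0],[2,0.2,2.5,0,0,0],[2,0.2,2.5,0,0,0],[1.2,0.1,1.5,0,0,0],[0.5,0,0.7,0,0,0],[0.1,0,0.2,0,0,0],[0,0,0,0,0,0]],
])

```text
t: 52.75
tool_pos: [0.5859, -0.0637, 0.092]
eef_rot: [0.709, 0.706, 0.001, 0.002]
ft_force: [0.8, -0.7, -0.1]
grip_width: 0.0913
```

Run:
```python
from h import *
legs((.5832,-.0562,.010,90))
```

```text
at [ 0.5859 -0.0637  0.092 ] th 89.76 tilt [ 0.004 -0.001] w 0.0913 t 52.8
  turn wz -0.004  shift cm 0.75 -0.27 8.20
  tilt fix (first) [0.0036 0.0012]
```

Call:
step_arm([
  [[0.4,-0.15,1,0.003,0.001,0],[0.25,0,2.2,0,0,0],[0,0,2.2,0,0,0],[0,0,1.4,0,0,0],[0,0,0.6,0,0,0],[0,0,0,0,0,0],[0,0,0,0,0,0]],
])

```text
t: 53.45
tool_pos: [0.5874, -0.0593, 0.0182]
eef_rot: [0.709, 0.705, 0.002, 0.003]
ft_force: [0.0, -1.0, -0.8]
grip_width: 0.0911
```

Run:
```python
from h import *
legs((.5832,-.0562,.010,90))
```

```text
at [ 0.5874 -0.0593  0.0182] th 89.61 tilt [ 0.007 -0.001] w 0.0911 t 53.5
  turn wz -0.007  shift cm 0.31 -0.42 0.82
  tilt fix (first) [0.0068 0.001 ]
```

Call:
step_arm([
  [[0.2,-0.3,0.5,0.007,0.001,-0.006],[0.1,-0.1,0.3,0,0,0],[0,0,0,0,0,0],[0,0,0,0,0,0]],
])

```text
t: 53.85
tool_pos: [0.5843, -0.0561, 0.0115]
eef_rot: [0.707, 0.707, 0.001, 0.001]
ft_force: [-0.2, 0.3, 0.5]
grip_width: 0.0913
```

Call:
step_arm([
  [[0,0,0,0,0,0],[0,0,0,0,0,0],[0,0,0,0,0,0],[0,0,0,0,0,0],[0,0,0,0,0,0],[0,0,0,0,0,0],[0,0,0,0,0,0],[0,0,0,0,0,0],[0,0,0,0,0,0]],
], claw=0, force=45)

```text
t: 54.75
tool_pos: [0.5845, -0.0562, 0.012]
eef_rot: [0.707, 0.707, 0.001, 0.001]
ft_force: [-0.9, -0.8, 0.9]
grip_width: 0.0448
```

Run:
```python
from h import *
legs((.5832,-.0562,.14,90),(.5757,-.2555,.14,90))
```

```text
at [ 0.5845 -0.0562  0.012 ] th 89.99 tilt [ 0.002 -0.   ] w 0.0448 t 54.8
  turn wz -0.000  shift cm -0.00 -0.13 -12.80
  turn wz -0.000  shift cm -19.93 -0.75 -0.00
  tilt fix (first) [0.0022 0.0004]
```

Call:
step_arm([
  [[0,0,-1,0.002,0,0],[0,0,-3,0,0,0],[0,0,-3,0,0,0],[0,0,-3,0,0,0],[0,0,-1.5,0,0,0],[-1.5,-0.1,-0.5,0,0,0],[-3,-0.1,0,0,0,0],[-3.5,-0.1,0,0,0,0],[-3.5,-0.1,0,0,0,0],[-3,-0.1,0,0,0,0],[-2,-0.1,0,0,0,0],[-1.2,-0.1,0,0,0,0],[-0.6,0,0,0,0,0],[-0.3,0,0,0,0,0],[0,0,0,0,0,0]],
])

```text
t: 56.25
tool_pos: [0.571, -0.2519, 0.132]
eef_rot: [0.707, 0.707, -0.003, -0.004]
ft_force: [-1.1, -1.2, -3.0]
grip_width: 0.0446
```

Run:
```python
from h import *
legs((.5757,-.2555,.101,90))
```

```text
at [ 0.571  -0.2519  0.132 ] th 90.06 tilt [-0.01   0.002] w 0.0446 t 56.2
  turn wz 0.001  shift cm -0.36 0.47 3.10
  tilt fix (first) [-0.0101 -0.0023]
```

Call:
step_arm([
  [[-0.2,0.3,0.6,-0.01,-0.002,0],[-0.1,0.1,0.8,0,0,0],[0,0,0.6,0,0,0],[0,0,0.3,0,0,0],[0,0,0,0,0,0],[0,0,0,0,0,0]],
])

```text
t: 56.85
tool_pos: [0.5753, -0.2524, 0.106]
eef_rot: [0.706, 0.709, 0.0, -0.001]
ft_force: [-0.6, -0.1, -2.7]
grip_width: 0.0449
```

Run:
```python
from h import *
legs((.5757,-.2555,.100,90));print(manip.get_obs()["ft_force"])
```

```text
at [ 0.5753 -0.2524  0.106 ] th 90.24 tilt [-0.     0.001] w 0.0449 t 56.9
  turn wz 0.004  shift cm -0.31 0.04 0.60
  tilt fix (first) [-0.0005 -0.001 ]
[-0.62993461 -0.08152    -2.66076181]
```

Call:
step_arm([
  [[-0.28,0.03,0.1,0,0,0],[0,0,0.25,0,0,0],[0,0,0.1,0,0,0],[0,0,0,0,0,0],[0,0,0,0,0,0]],
])

```text
t: 57.35
tool_pos: [0.576, -0.2557, 0.1018]
eef_rot: [0.706, 0.709, 0.0, -0.0]
ft_force: [0.2, -0.5, -2.3]
grip_width: 0.0449
```

Run:
```python
from h import *
legs((.5757,-.2555,.100,90));print(manip.get_obs()["ft_force"])
```

```text
at [ 0.576  -0.2557  0.1018] th 90.23 tilt [0. 0.] w 0.0449 t 57.4
  turn wz 0.004  shift cm 0.02 -0.03 0.18
  tilt fix (first) [ 0.0004 -0.0005]
[ 0.22189361 -0.52741724 -2.3081556 ]
```

Call:
step_arm([
  [[0,0,0.15,0,0,0],[0,0,0.1,0,0,0],[0,0,0,0,0,0]],
])

```text
t: 57.65
tool_pos: [0.5763, -0.2558, 0.1001]
eef_rot: [0.706, 0.709, 0.0, 0.0]
ft_force: [1.1, 0.4, -3.0]
grip_width: 0.0448
```

Call:
step_arm([
  [[0,0,0,0,0,0],[0,0,0,0,0,0],[0,0,0,0,0,0],[0,0,0,0,0,0],[0,0,0,0,0,0],[0,0,-0.3,0,0,0],[0,0,-2,0,0,0],[0,0,-4,0,0,0],[0,0,-4,0,0,0],[0,0,-2,0,0,0],[-2,0,0,0,0,0],[-4,0,0,0,0,0],[-4,0,0,0,0,0],[-2,0,0,0,0,0],[-1,0,0,0,0,0],[0,0,0,0,0,0],[0,0,0,0,0,0]],
], claw=1)

```text
t: 59.35
tool_pos: [0.5754, -0.3918, 0.2254]
eef_rot: [0.705, 0.709, 0.0, -0.001]
ft_force: [0.0, 0.6, 0.2]
grip_width: 0.0911
```

Run:
```python
from h import *
for n in ["wrist","top","scene"]:
    d=look(n);print(n);discs(cloud(d));cv2.imwrite(f"pics/end_{n}.png",d["color"])
legs()
a=cv2.imread("pics/end_scene.png");b=cv2.imread("pics/end_wrist.png")
cv2.imwrite("pics/end.png",np.hstack([cv2.resize(a,(400,300)),cv2.resize(b,(400,300))]))
cv2.imwrite("pics/end2.png",cv2.resize(a[190:390,110:540],(800,372)))
```

```text
wrist
  disc ztop 0.078 centre 0.8451 -0.2047 mean 0.8427 -0.2051 dia 0.0305
  disc ztop 0.113 centre 0.5768 -0.2558 mean 0.5769 -0.2557 dia 0.0458
  disc ztop 0.125 centre 0.7154 -0.3601 mean 0.7148 -0.3597 dia 0.0286
  disc ztop 0.013 centre 0.7991 -0.5049 mean 0.7890 -0.4988 dia 0.0718
top
  disc ztop 0.148 centre 0.8091 -0.5212 mean 0.8125 -0.5252 dia 0.0633
  disc ztop 0.022 centre 0.7973 0.0859 mean 0.8003 0.0829 dia 0.1213
  disc ztop 0.124 centre 0.7137 -0.3607 mean 0.7137 -0.3606 dia 0.0281
  disc ztop 0.057 centre 0.6864 0.0604 mean 0.6858 0.0609 dia 0.0466
  disc ztop 0.111 centre 0.5750 -0.2573 mean 0.5751 -0.2570 dia 0.0457
scene
  disc ztop 0.147 centre 0.8034 -0.5164 mean 0.8131 -0.5228 dia 0.0782
  disc ztop 0.111 centre 0.5783 -0.2608 mean 0.5791 -0.2582 dia 0.0510
  disc ztop 0.124 centre 0.7165 -0.3610 mean 0.7171 -0.3611 dia 0.0302
  disc ztop 0.056 centre 0.6877 0.0613 mean 0.6890 0.0608 dia 0.0480
  disc ztop 0.022 centre 0.7987 0.0867 mean 0.8024 0.0825 dia 0.1210
at [ 0.5757 -0.3914  0.2259] th 90.34 tilt [-0.001  0.001] w 0.0914 t 59.5
  tilt fix (first) [-0.0006 -0.0012]
```

View pics/end2.png

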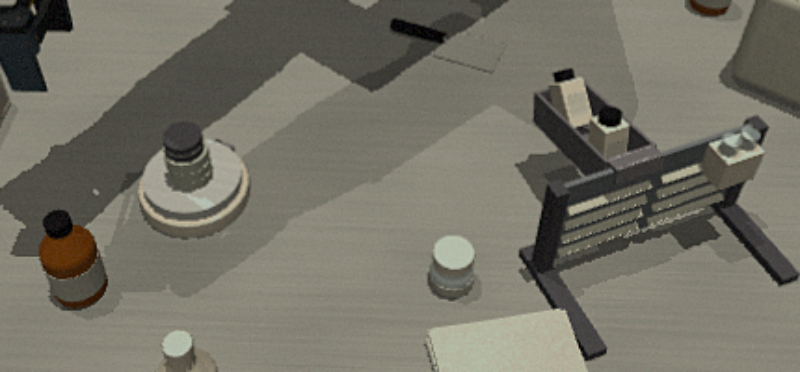

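View pics/end_wrist.png

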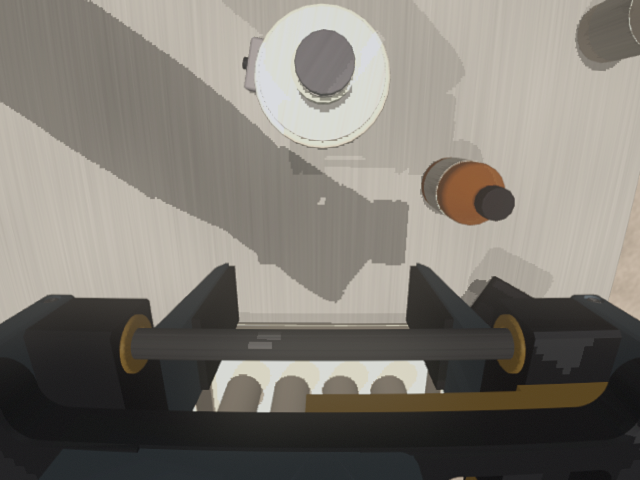

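The end pictures show the three dishes plus weight stacked on the plate (185,160), the bin hanging with both bottles, and the amber bottle and jar standing. No other dish is on the bench, so I'm handing in.

```bash
python3 -c "
from workcell import manip
print(manip.close_job(), manip.get_obs()['t'])"
```

```text
the job is handed in; nothing more can be done
the job is handed in; nothing more can be done
```

The batch is put away and handed in at about 60 s of the 210 s allowed. There is no verdict yet, since the system reports none.

- **Bottles and bin:** Both white bottles were stood in the bin while it was on the bench. The bin was then hung by its lip on the free part of the rail, clear of the tube rack. After release the bin drooped as expected, and the rear bottle now leans on the bin's end wall instead of standing straight. It stays in the bin and had not moved in the last picture.
- **Stack:** The images showed three small dishes and no wide ones. One small dish was knocked aside during the run, so I found it again before picking it. The three dishes and the steel weight are stacked on the warming plate.
- **Last checks:** The top of the weight read 111–113 mm, against 112 mm expected. It sits about 2 mm from the plate centre in the top and wrist views. The scene camera put it about 3–7 mm off, but it sees the stack at a slant. In the last pictures the amber bottle and the jar were standing, at the same readings as at the start.
- **Arm:** The grip did not slacken noticeably. The highest wrist force I read was about 4 N, and the arm ended clear of everything.

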